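# Lay the tea mat at the dumpling table

## Task

Lay the tea things on the grey mat: clear away the sauce bottles that have fallen over on it, standing each one upright in a printed ring of its own on the wooden serving board; put the wooden trivet flat in the middle of the mat and then the teapot on the middle of the trivet; and stand every tea cup upright in a printed ring of its own at a corner of the mat. Never tip the teapot over, and leave the bowls, box, jar, chopsticks and spoon where they are.

Things in the scene. Friction and masses are not known exactly. Their poses are not given: they have to be found in the camera images.
- mat: Flat grey place mat fixed to the table, 260 mm (its x) by 320 mm (its y), 1 mm thick and only seen: things on it rest at table height. White printed lines: a 148 x 125 mm rectangle in the middle, and a ring near each of the four corners. Origin: its centre, at table height.
- corner0 (a point): Centre of the printed ring (74 mm across) in one corner of the mat, 85 mm along the mat's x and 120 mm along its y from the mat's centre, at table height.
- corner1 (a point): Centre of the printed ring (74 mm across) in one corner of the mat, 85 mm along the mat's x and 120 mm along its y from the mat's centre, at table height.
- corner2 (a point): Centre of the printed ring (74 mm across) in one corner of the mat, 85 mm along the mat's x and 120 mm along its y from the mat's centre, at table height.
- corner3 (a point): Centre of the printed ring (74 mm across) in one corner of the mat, 85 mm along the mat's x and 120 mm along its y from the mat's centre, at table height.
- board: Low wooden serving board fixed to the table, 100 mm (its x) by 300 mm (its y), 12 mm thick, with three dark printed rings in a row along its y. Origin: centre of its underside.
- spot0 (a point): Centre of a printed ring (72 mm across) on top of the serving board, 12 mm above the table; the three rings stand 95 mm apart.
- spot1 (a point): Centre of a printed ring (72 mm across) on top of the serving board, 12 mm above the table; the three rings stand 95 mm apart.
- spot2 (a point): Centre of a printed ring (72 mm across) on top of the serving board, 12 mm above the table; the three rings stand 95 mm apart.
- bottle0: Square amber-glass sauce bottle, lying on its side on the mat at the start, cap roughly towards the robot; may be absent (None). Body 46 x 46 mm, 100 mm long, then a 22 mm neck and a 28 mm cap, 150 mm overall; 0.2 to 0.4 kg. Origin: centre of its underside (23 mm above the table when lying); z runs along it to the cap, x and y square to its flat faces.
- bottle1: Square amber-glass sauce bottle, lying on its side on the mat at the start, cap roughly towards the robot; may be absent (None). Body 46 x 46 mm, 100 mm long, then a 22 mm neck and a 28 mm cap, 150 mm overall; 0.2 to 0.4 kg. Origin: centre of its underside (23 mm above the table when lying); z runs along it to the cap, x and y square to its flat faces.
- bottle2: Square amber-glass sauce bottle, lying on its side on the mat at the start, cap roughly towards the robot; may be absent (None). Body 46 x 46 mm, 100 mm long, then a 22 mm neck and a 28 mm cap, 150 mm overall; 0.2 to 0.4 kg. Origin: centre of its underside (23 mm above the table when lying); z runs along it to the cap, x and y square to its flat faces.
- trivet: Flat wooden trivet, 140 mm (its x) by 116 mm (its y), 14 mm thick, 0.16 kg: three bars along its x (middle one 20 mm wide, outer ones 16 mm, 32 mm gaps between, open down to the table) joined by 16 mm cross-bars at both ends. Origin: centre of its underside, so the middle bar can be gripped there, closing along its y.
- teapot: White china teapot, 124 mm across, 86 mm to the shoulder, fixed lid (knob top 104 mm), foot 100 mm across, about 0.6 kg. A wooden carrying bar along its x (100 long, 14 wide, 14 high) stands over the middle on two uprights at x = +-44 to 50 mm, bar centre 150 mm above the underside. Spout on +x, reaching 100 mm out, 87 mm high. Origin: centre of its underside, z up.
- cup0: White handle-less china tea cup, 62 mm outside diameter (54 mm at the foot), 60 mm tall, wall 4 mm, standing upright, about 0.14 kg; may be absent (None). Origin: centre of its underside, z up through the mouth.
- cup1: White handle-less china tea cup, 62 mm outside diameter (54 mm at the foot), 60 mm tall, wall 4 mm, standing upright, about 0.14 kg; may be absent (None). Origin: centre of its underside, z up through the mouth.
- cup2: White handle-less china tea cup, 62 mm outside diameter (54 mm at the foot), 60 mm tall, wall 4 mm, standing upright, about 0.14 kg; may be absent (None). Origin: centre of its underside, z up through the mouth.
- bowl_blue: Bystander: blue china bowl, 140 mm across, 65 mm tall, standing on the far side of the table. Origin: centre of its underside.
- bowl_big: Bystander: white china bowl, 140 mm across, 70 mm tall, on the far side. Origin: centre of its underside.
- napkin_box: Bystander: teal box 75 x 120 x 60 mm, on the far side. Origin: centre of its underside.
- jar: Bystander: glass jar 60 mm across, 85 mm tall, with a steel lid, on the left, beyond the serving board. Origin: centre of its underside.
- chopsticks: Bystander: pair of black chopsticks 230 mm long (along its x), 7 mm thick, lying in front of the robot. Origin: middle, underside.
- spoon: Bystander: wooden spoon 200 mm long lying at the robot's left. Origin: on its underside.

How it is judged (in metres and radians):
On the way, in this order (a step that is already met when the one before it is completed fails the run):
1. the trivet lies in the middle of the mat, with the teapot not yet on it (horizontal distance between trivet and mat below 0.025 m and angle between trivet's own z axis and vertical below 0.08 rad and height (world z) of trivet below 0.008 m and contact force between trivet and the fingers below 0.1 N and linear speed of trivet below 0.02 m/s and horizontal distance between teapot and trivet above 0.06 m), for 0.2 s.
2. the teapot stands on the middle of the trivet (horizontal distance between teapot and trivet below 0.025 m and z of teapot in the frame of trivet between 0.009 and 0.02 m and angle between teapot's own z axis and vertical below 0.08 rad), for 0.2 s.
At the end, for the whole second after the job is handed in: Trivet flat, within 25 mm of the mat's centre; teapot upright on it, within 25 mm of its centre; each bottle present upright (0.1 rad) on the board within 22 mm of a ring's centre; each cup present upright (0.1 rad) on the mat within 25 mm of a corner ring's centre; all at rest (all of step 2 and horizontal distance between trivet and mat below 0.025 m and angle between trivet's own z axis and vertical below 0.08 rad and height (world z) of each of trivet, cup0, cup1, cup2 below 0.008 m and (horizontal distance between bottle0 and spot0 below 0.022 m or horizontal distance between bottle0 and spot1 below 0.022 m or horizontal distance between bottle0 and spot2 below 0.022 m) and angle between each of bottle0, bottle1, bottle2, cup0, cup1, cup2's own z axis and vertical below 0.1 rad and z of bottle0 in the frame of board between 0.008 and 0.018 m and linear speed of each of bottle0, bottle1, bottle2, cup0, cup1, cup2, teapot, trivet below 0.02 m/s and (horizontal distance between bottle1 and spot0 below 0.022 m or horizontal distance between bottle1 and spot1 below 0.022 m or horizontal distance between bottle1 and spot2 below 0.022 m) and z of bottle1 in the frame of board between 0.008 and 0.018 m and (horizontal distance between bottle2 and spot0 below 0.022 m or horizontal distance between bottle2 and spot1 below 0.022 m or horizontal distance between bottle2 and spot2 below 0.022 m) and z of bottle2 in the frame of board between 0.008 and 0.018 m and (horizontal distance between cup0 and corner0 below 0.025 m or horizontal distance between cup0 and corner1 below 0.025 m or horizontal distance between cup0 and corner2 below 0.025 m or horizontal distance between cup0 and corner3 below 0.025 m) and (horizontal distance between cup1 and corner0 below 0.025 m or horizontal distance between cup1 and corner1 below 0.025 m or horizontal distance between cup1 and corner2 below 0.025 m or horizontal distance between cup1 and corner3 below 0.025 m) and (horizontal distance between cup2 and corner0 below 0.025 m or horizontal distance between cup2 and corner1 below 0.025 m or horizontal distance between cup2 and corner2 below 0.025 m or horizontal distance between cup2 and corner3 below 0.025 m)); the robot touches nothing.
It fails at once if the teapot is tipped (more than 0.7 rad) (angle between teapot's own z axis and vertical above 0.7 rad).
It fails at once if a bowl, the box, the jar, the chopsticks or the spoon is moved more than 50 mm (distance of any of bowl_blue, bowl_big, napkin_box, jar, chopsticks, spoon from where it was at the start of the episode above 0.05 m).
Of bottle0, bottle1, bottle2 only 2 to 3 are there at a start; the rules pass over those that are not, and their reading is None.
Of cup0, cup1, cup2 only 2 to 3 are there at a start; the rules pass over those that are not, and their reading is None.
At some moment in a run one of cup0, cup1, cup2, teapot may be knocked a few centimetres aside while the robot is not near it.
Once in a run the grip may slacken for a moment while it holds something.
It also fails if it takes over 210 s, if anything falls off the work surface, if the arm or the gripper's body presses on something with over 40 N, if the wrist force passes 120 N, or if a joint passes its speed limit or range.

## Robot

A 6-joint arm with a two-finger parallel gripper is mounted at the origin on the work surface. World frame = base frame: x ahead of the robot, y to its left, z up, the work surface at z = 0. Lengths are in mm, angles in rad, forces in N, time in s.
With the tool pointing down it reaches from about 275 to 875 mm from the base axis. Payload 12.5 kg.
Tool frame: the origin (TCP) lies at the very end of the fingers, on their centre line; the grasp point (between the pads) lies 19 mm behind it; z points along the fingers, y is the line along which they close (so a half turn about z gives the same grasp; the last joint's range is limited). The gripper opens to 85 mm and grips with 20 to 120 N. Pads are 22 mm wide; open, the fingers measure 114 mm over their backs; the gripper's body (76 mm by 85 mm) begins 54 mm behind the grasp point. The pads swing forward as they close: fully open they stand 13 mm farther back than shut.
Start: joints at [1.091, 0.351, 1.652, -0, 1.139, -0.085], TCP at [211.511, 507.688, 231.29] pointing down, gripper open.
Joint ranges: [-2.75, 2.75], [-0.79, 2.1], [0.01, 2.65], [-1.57, 4.71], [0.07, 3.14], [-2.87, 2.87]. Speed limits (rad/s): [2.22, 2.22, 2.79, 3.14, 3.14, 3.14].

## Interface

Orientations are given as a unit quaternion [x, y, z, w].
In Python, from workcell import robot gives the robot as it stands.
- The arm moves only by the tool apply_moves, never from a script. Its argument "motion" is a list of rows, each an object of numbers: "x", "y", "z": the shift along the tool's x, y, z normalised to -1 to 1, where 1 is 0.04 m; "rx", "ry", "rz": the turn, a rotation vector about the tool's x, y, z normalised to -1 to 1, where 1 is 0.08 rad; "hand": the opening, from 0 (shut) to 1 (fully open). In form: [{"x": .., "y": .., "z": .., "rx": .., "ry": .., "rz": .., "hand": ..}, ...]. A call has 1 to 8 rows; each row shifts and turns the commanded pose from where the row before left it, along the tool's axes as they then stand; what a row does not reach is not made up. A row lasts 1/12 s, in which the tool goes at most 41.7 mm and 7.16 degrees, less where a joint would pass 70% of its speed; a pose out of reach is approached as far as the arm can. A call with a number of a shift or a turn outside -1 to 1 is refused whole. A call with a gripper value outside its range is refused whole. The fingers move at their own pace and stop on an object; "squeeze" is the grip in N (left out, the last holds). Time passes only in rows, so rows that do not move let the fingers close. It gives the time, the measured TCP pose, the force, the opening and the grip force at its end, in the units of the state.
- robot.state(): the state, without advancing time (a new reading comes with each control period).
- robot.camera(name): name is "scene" or "top" or "wrist"; returns the picture (480x640x3 uint8, blue, green, red); there is no depth.
- robot.calibration(name): a dict with "mtx" (3x3 intrinsics, pixels), "dist" ([k1, k2, p1, p2, k3] as OpenCV has them; the pictures are not rectified), "camera_from_world" (4x4, takes a point from world to camera coordinates). Camera axes: x right, y up, looking along -z (the intrinsics and any distortion apply to the point x, -y, -z); pixel columns grow to the right and rows downward; lengths in mm; the calibration is good to about 2 mm. A picture is of the moment at which its call begins: read the wrist's pose just before it. calibration takes no time and is no camera call; for the wrist camera it gives the pose at the moment of the call.
- robot.hand_in(): hands the job in; it is judged then, once.
Trained networks look in the newest picture that a camera, given by its name, has taken for a name from the list of things; names that differ only in an ending like _2 or _b are one class to them, and where a whole thing is asked for, a point or a joint stands for the part that bears it (a point fixed in the world has none). Each returns a list of dicts, best first, with "confidence" (0 to 1); they miss things now and then, are a little off and sometimes report something else, mostly with a low value. They report only what shows in the picture. A call takes as long as a camera call.
- robot.silhouettes(camera, target): "pixels" (480x640 bool, what is visible of it) and "point" ([column, row] in pixels, amid what is visible of it).
- robot.landmark_of(camera, target): "point" ([column, row] in pixels: a listed point, or the origin of a listed thing).
The state is a dict: "time_s": time; "joint_positions": joint angles; "dq": joint speeds; "joint_efforts": joint torques, N m; "ee_pos": TCP position; "eef_rot": TCP orientation; "contact_force": force on the tool from outside, world axes, zero at the start; "ft_torque": the same for the moment, N m; "width": opening from 0.0 (shut) to 1.0 (fully open); "finger_force": force on a finger pad.
Only numpy, scipy, OpenCV 4.12 (cv2) and the standard library are available. Lean on these libraries where they do the work, as an engineer would, in place of code of your own. Each camera call takes 0.05 s, during which the arm holds its last target. There are 200 camera calls.

## Working session

There is one attempt and no reset: what is moved stays moved. The work goes in short steps, Python scripts to look and compute and a tool call to move; the robot and the scene stay as the last step left them, time stands still between calls to the robot, and variables do not carry over. Pictures are saved under pics/ and viewed, at most 14 in all, crops included, and the job is handed in when it is done.

Besides the shell and the picture viewer there is one more tool, called as name(argument=value, ...) on one line, values as JSON. apply_moves: Moves the arm, as the interface text tells. Its arguments: {"type":"object","properties":{"motion":{"type":"array"},"squeeze":{"type":"number"}},"required":["motion"]}

```bash
ls; mkdir -p pics; cat > h.py <<'E'
import numpy as np, cv2
from workcell import robot
from scipy.spatial.transform import Rotation as R
def ray(cam,pts,cal=None):
    c=cal or robot.calibration(cam); M=np.array(c["camera_from_world"]); 
    u=cv2.undistortPoints(np.array(pts,float).reshape(-1,1,2),np.array(c["mtx"]),np.array(c["dist"])).reshape(-1,2)
    d=np.c_[u[:,0],-u[:,1],-np.ones(len(u))]@M[:3,:3]
    o=-M[:3,:3].T@M[:3,3]; return o,d
def at(cam,pts,z,cal=None):
    o,d=ray(cam,pts,cal); return o+d*((z-o[2])/d[:,2])[:,None]
def proj(cam,P,cal=None):
    c=cal or robot.calibration(cam); M=np.array(c["camera_from_world"])
    q=np.atleast_2d(P)@M[:3,:3].T+M[:3,3]; q=q*[1,-1,-1]
    return cv2.projectPoints(q,np.zeros(3),np.zeros(3),np.array(c["mtx"]),np.array(c["dist"]))[0].reshape(-1,2)
E
python3 - <<'E'
from h import *
s=robot.state(); print({k:np.round(v,3).tolist() for k,v in s.items()})
for n in("scene","top","wrist"):
    cv2.imwrite(f"pics/{n}0.png",robot.camera(n))
    c=robot.calibration(n);M=np.array(c["camera_from_world"]);print(n,np.round(-M[:3,:3].T@M[:3,3]),np.round(M[:3,:3],2).tolist(),np.round(c["mtx"],0).tolist(),c["dist"])
Z={"mat":0,"corner0":0,"board":12,"spot0":12,"bottle0":23,"trivet":14,"teapot":0,"cup0":0,"bowl_blue":0,"bowl_big":0,"napkin_box":0,"jar":0,"chopsticks":0,"spoon":0}
for n in Z:
  for f in("landmark_of",):
    for r in getattr(robot,f)("top",n): print(n,round(r["confidence"],2),np.round(r["point"]),np.round(at("top",[r["point"]],Z[n])[0]))
E
```

```text
pics
{'time_s': 0.0, 'joint_positions': [1.091, 0.351, 1.652, 0.0, 1.139, -0.085], 'dq': [0.0, -0.001, -0.0, -0.001, -0.0, 0.003], 'joint_efforts': [-0.001, -50.61, -29.142, -0.0, 0.004, 0.0], 'ee_pos': [211.372, 507.397, 230.744], 'eef_rot': [0.196, 0.981, -0.001, -0.0], 'contact_force': [-0.495, -0.604, 1.006], 'ft_torque': [0.016, -0.058, -0.014], 'finger_force': 0.0, 'width': 1.0}
scene [1055.  522. 1042.] [[-0.73, 0.68, 0.01], [-0.54, -0.59, 0.6], [0.42, 0.43, 0.8]] [[482.0, 0.0, 321.0], [0.0, 482.0, 232.0], [0.0, 0.0, 1.0]] [0.0392967 0.        0.        0.        0.       ]
top [ 269.  -13. 1515.] [[-0.0, -1.0, 0.01], [0.98, -0.0, 0.19], [-0.18, 0.01, 0.98]] [[560.0, 0.0, 319.0], [0.0, 560.0, 239.0], [0.0, 0.0, 1.0]] [-0.12341438  0.          0.          0.          0.        ]
wrist [136. 538. 373.] [[0.39, 0.92, -0.0], [-0.88, 0.37, -0.31], [-0.28, 0.12, 0.95]] [[342.0, 0.0, 318.0], [0.0, 342.0, 238.0], [0.0, 0.0, 1.0]] [-0.06449027  0.          0.          0.          0.        ]
mat 0.63 [298. 236.] [563.  31.   0.]
corner0 0.94 [345. 269.] [469. -95.   0.]
corner0 0.89 [2
[... 202 characters left out ...]
[163. 284.] [429. 398.  12.]
spot0 0.62 [193. 263.] [486. 318.  12.]
bottle0 0.92 [262. 218.] [609. 130.  23.]
bottle0 0.9 [299. 206.] [640.  29.  23.]
trivet 0.79 [409. 280.] [ 438. -269.   14.]
teapot 0.74 [418. 209.] [ 637. -303.    0.]
teapot 0.18 [258. 207.] [646. 145.   0.]
cup0 0.94 [224. 204.] [654. 240.   0.]
cup0 0.84 [463. 285.] [ 424. -419.    0.]
cup0 0.17 [345. 268.] [473. -96.   0.]
bowl_blue 0.7 [250. 160.] [781. 168.   0.]
bowl_big 0.62 [251. 156.] [793. 167.   0.]
bowl_big 0.59 [317. 159.] [784. -20.   0.]
napkin_box 0.79 [385. 164.] [ 768. -213.    0.]
jar 0.95 [159. 214.] [625. 421.   0.]
chopsticks 0.56 [333. 303.] [377. -62.   0.]
spoon 0.61 [211. 328.] [309. 267.   0.]
```

View pics/top0.png

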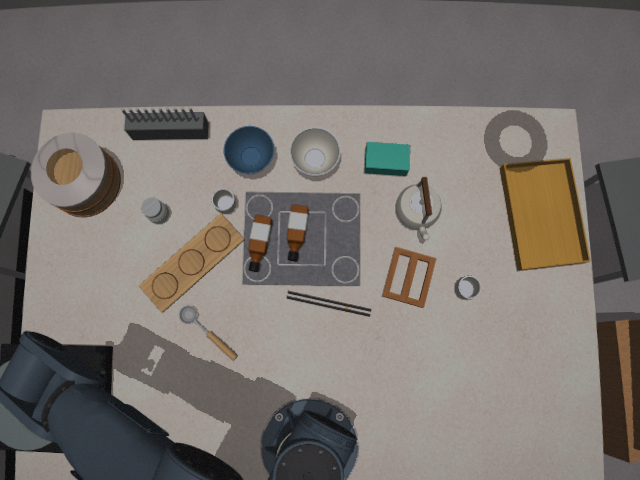

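View pics/scene0.png

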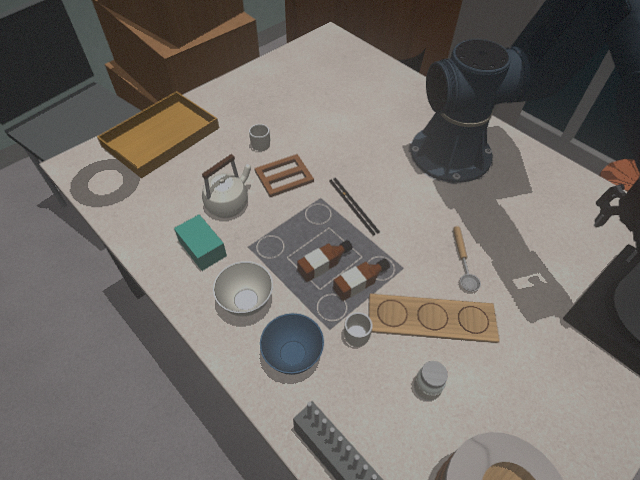

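The top picture shows two bottles lying on the mat (about (260,240) and (298,230)). There are two cups, at (224,201) and (467,287), the trivet at (409,278), the teapot at (419,207) and the board rings at (218,238), (191,262) and (165,286). The scene picture confirms that nothing else is hidden.

```bash
cat > m.py <<'E'
from h import *
def rect(cam,name,z,k=0):
    r=robot.silhouettes(cam,name)
    out=[]
    for q in r:
        if q["confidence"]<.3: continue
        m=q["pixels"].astype(np.uint8); ys,xs=np.nonzero(m)
        if len(xs)<15: continue
        c=max(cv2.findContours(m,0,1)[0],key=len).reshape(-1,2)
        P=at(cam,c,z)[:,:2].astype(np.float32)
        (cx,cy),(w,h),a=cv2.minAreaRect(P)
        if w<h: a+=90; w,h=h,w
        out.append((name,round(q["confidence"],2),[round(cx),round(cy)],[round(w),round(h)],round((a+90)%180-90,1),np.round(P.mean(0)).tolist()))
    return out
E
python3 - <<'E'
from m import *
for cam in("top","scene"):
  robot.camera(cam)
  for n,z in(("mat",0),("board",12),("trivet",14),("bottle0",30),("cup0",60)):
    for o in rect(cam,n,z): print(cam,*o)
E
python3 - <<'E'
from h import *
im=cv2.imread('pics/top0.png')[180:320,130:490]
cv2.imwrite('pics/topc.png',cv2.resize(im,(792,308),interpolation=cv2.INTER_CUBIC))
E
```

```text
top mat 0.71 [556, 23] [323, 264] 89.0 [555.0, 23.0]
top board 0.81 [488, 323] [303, 107] -47.3 [487.0, 323.0]
top trivet 0.78 [447, -268] [143, 118] -16.2 [446.0, -268.0]
top bottle0 0.86 [566, 38] [157, 49] -7.0 [569.0, 38.0]
top bottle0 0.67 [538, 138] [155, 52] -11.7 [541.0, 137.0]
top bottle0 0.58 [486, 319] [297, 101] -47.1 [486.0, 319.0]
top cup0 0.7 [648, 230] [66, 64] 89.7 [648.0, 230.0]
top cup0 0.61 [411, -415] [76, 64] -74.0 [411.0, -416.0]
top cup0 0.33 [293, 265] [190, 45] 46.3 [301.0, 269.0]
scene mat 0.65 [555, 20] [327, 264] 89.1 [557.0, 25.0]
scene board 0.79 [489, 323] [300, 103] -47.5 [489.0, 326.0]
scene trivet 0.62 [448, -268] [143, 132] -16.5 [449.0, -267.0]
scene bottle0 0.88 [569, 36] [160, 70] -5.2 [573.0, 37.0]
scene bottle0 0.87 [540, 139] [161, 66] -10.0 [544.0, 139.0]
scene bottle0 0.34 [775, -37] [148, 143] 29.1 [775.0, -34.0]
scene cup0 0.68 [427, -398] [121, 62] 55.4 [427.0, -401.0]
scene cup0 0.61 [660, 240] [80, 58] 45.2 [661.0, 238.0]
```

View pics/topc.png

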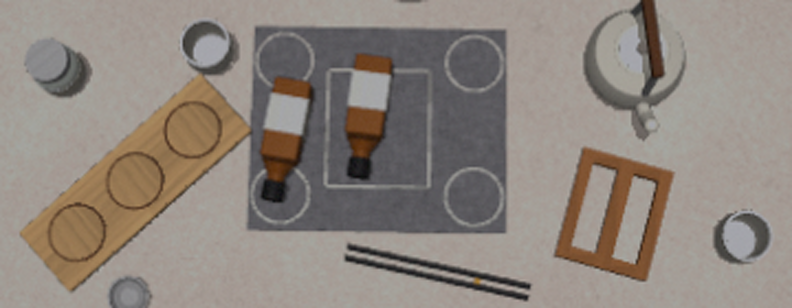

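```bash
cat > plan.py <<'E'
from h import *
def frame(c,d,b):
    b=np.radians(b); c=np.array(c,float); d=np.array(d,float); c/=np.linalg.norm(c); d/=np.linalg.norm(d)
    z=np.cos(b)*d-np.sin(b)*c; x=np.cos(b)*c+np.sin(b)*d
    return R.from_matrix(np.c_[x,np.cross(z,x),z])
def down(yaw): # tool x at world angle yaw (deg), pointing down
    a=np.radians(yaw); return frame([np.cos(a),np.sin(a),0],[0,0,-1],0)
def plan(steps,start=None):
    """steps: list of (label, pos or None, R or None); prints rows x values. Turn first, then shift."""
    s=robot.state(); p=np.array(s["ee_pos"]) ; q=R.from_quat(s["eef_rot"])
    print("t",round(s["time_s"],1),"at",np.round(p,1),"j",np.round(s["joint_positions"],2),"w",round(s["width"],2),"F",np.round(s["contact_force"],0),"ff",round(s["finger_force"],1))
    if start is not None: p,q=start
    for l,P,Q in steps:
        if Q is not None:
            w=(q.inv()*Q).as_rotvec()/.08; n=int(np.ceil(max(abs(w).max(),np.linalg.norm(w)*.65)-.02)); 
            if n: print(l,"turn  n",n,np.round(w/n,3))
            q=Q
        if P is not None:
            d=q.inv().apply(np.array(P,float)-p)/40; n=int(np.ceil(np.abs(d).max()-.02))
            if n: print(l,"shift n",n,np.round(d/n,3),"|",np.round(d,2))
            p=np.array(P,float)
E
cat > t1.py <<'E'
from plan import *
cap=[-.982,.19,0]; Q=frame(cap,[0,0,-1],35); z=Q.apply([0,0,1])
g=np.array([543,137,26.])+19*z
plan([("pre",g-90*z,Q),("down",g,None)])
E
python3 t1.py
```

```text
t 1.4 at [211.5 507.7 231.3] j [ 1.09  0.35  1.65  0.    1.14 -0.08] w 1.0 F [ 1.  1. -0.] ff 0.0
pre turn  n 8 [-0.097 -0.951 -0.308]
pre shift n 9 [-0.574 -0.836  0.901] | [-5.16 -7.52  8.11]
down shift n 3 [ 0.   -0.    0.75] | [ 0.   -0.    2.25]
```

```bash
sed -i 's/n=int(np.ceil(np.abs(d).max()-.02))/n=int(np.ceil(np.linalg.norm(d)\/.95))/' plan.py; python3 t1.py
```

```text
t 1.4 at [211.5 507.7 231.3] j [ 1.09  0.35  1.65  0.    1.14 -0.08] w 1.0 F [ 1.  1. -0.] ff 0.0
pre turn  n 8 [-0.097 -0.951 -0.308]
pre shift n 13 [-0.397 -0.579  0.624] | [-5.16 -7.52  8.11]
down shift n 3 [ 0.   -0.    0.75] | [ 0.   -0.    2.25]
```

apply_moves(motion=[{"rx": -0.1,"ry": -0.95,"rz": -0.31,"hand": 1},{"rx": -0.1,"ry": -0.95,"rz": -0.31,"hand": 1},{"rx": -0.1,"ry": -0.95,"rz": -0.31,"hand": 1},{"rx": -0.1,"ry": -0.95,"rz": -0.31,"hand": 1},{"rx": -0.1,"ry": -0.95,"rz": -0.31,"hand": 1},{"rx": -0.1,"ry": -0.95,"rz": -0.31,"hand": 1},{"rx": -0.1,"ry": -0.95,"rz": -0.31,"hand": 1},{"rx": -0.1,"ry": -0.95,"rz": -0.31,"hand": 1}])

```text
$.motion[0]: bad value
```

apply_moves(motion=[{"x": -0.4,"y": -0.58,"z": 0.62},{"x": -0.4,"y": -0.58,"z": 0.62},{"x": -0.4,"y": -0.58,"z": 0.62},{"x": -0.4,"y": -0.58,"z": 0.62},{"x": -0.4,"y": -0.58,"z": 0.62},{"x": -0.4,"y": -0.58,"z": 0.62},{"x": -0.4,"y": -0.58,"z": 0.62},{"x": -0.4,"y": -0.58,"z": 0.62}])

```text
$.motion[0]: bad value
```

```bash
python3 t1.py
```

```text
t 1.4 at [211.5 507.7 231.3] j [ 1.09  0.35  1.65  0.    1.14 -0.08] w 1.0 F [ 1.  1. -0.] ff 0.0
pre turn  n 8 [-0.097 -0.951 -0.308]
pre shift n 13 [-0.397 -0.579  0.624] | [-5.16 -7.52  8.11]
down shift n 3 [ 0.   -0.    0.75] | [ 0.   -0.    2.25]
```

apply_moves(motion=[{"x": 0,"y": 0,"z": 0,"rx": -0.1,"ry": -0.95,"rz": -0.31,"hand": 1},{"x": 0,"y": 0,"z": 0,"rx": -0.1,"ry": -0.95,"rz": -0.31,"hand": 1},{"x": 0,"y": 0,"z": 0,"rx": -0.1,"ry": -0.95,"rz": -0.31,"hand": 1},{"x": 0,"y": 0,"z": 0,"rx": -0.1,"ry": -0.95,"rz": -0.31,"hand": 1},{"x": 0,"y": 0,"z": 0,"rx": -0.1,"ry": -0.95,"rz": -0.31,"hand": 1},{"x": 0,"y": 0,"z": 0,"rx": -0.1,"ry": -0.95,"rz": -0.31,"hand": 1},{"x": 0,"y": 0,"z": 0,"rx": -0.1,"ry": -0.95,"rz": -0.31,"hand": 1},{"x": 0,"y": 0,"z": 0,"rx": -0.1,"ry": -0.95,"rz": -0.31,"hand": 1}], squeeze=60)

```text
time_s: 2.12
ee_pos: [211.4, 508.0, 231.7]
eef_rot: [0.09, 0.949, -0.027, 0.301]
contact_force: [-0.1, 0.3, -0.1]
width: 1.001
finger_force: 0.0
```

apply_moves(motion=[{"x": -0.4,"y": -0.58,"z": 0.62,"rx": 0,"ry": 0,"rz": 0,"hand": 1},{"x": -0.4,"y": -0.58,"z": 0.62,"rx": 0,"ry": 0,"rz": 0,"hand": 1},{"x": -0.4,"y": -0.58,"z": 0.62,"rx": 0,"ry": 0,"rz": 0,"hand": 1},{"x": -0.4,"y": -0.58,"z": 0.62,"rx": 0,"ry": 0,"rz": 0,"hand": 1},{"x": -0.4,"y": -0.58,"z": 0.62,"rx": 0,"ry": 0,"rz": 0,"hand": 1},{"x": -0.4,"y": -0.58,"z": 0.62,"rx": 0,"ry": 0,"rz": 0,"hand": 1},{"x": -0.4,"y": -0.58,"z": 0.62,"rx": 0,"ry": 0,"rz": 0,"hand": 1},{"x": -0.4,"y": -0.58,"z": 0.62,"rx": 0,"ry": 0,"rz": 0,"hand": 1}])

```text
time_s: 2.78
ee_pos: [391.9, 283.2, 141.5]
eef_rot: [0.09, 0.95, -0.027, 0.299]
contact_force: [1.6, 1.6, -0.9]
width: 0.994
finger_force: 0.0
```

```bash
python3 t1.py
```

```text
t 2.8 at [391.9 283.2 141.5] j [ 0.79  0.31  2.15 -1.05  0.58  0.29] w 0.99 F [ 2.  2. -1.] ff 0.0
pre turn  n 1 [ 0.036 -0.01   0.008]
pre shift n 5 [-0.39  -0.574  0.623] | [-1.95 -2.87  3.12]
down shift n 3 [ 0.   -0.    0.75] | [ 0.   -0.    2.25]
```

apply_moves(motion=[{"x": -0.39,"y": -0.57,"z": 0.62,"rx": 0,"ry": 0,"rz": 0,"hand": 1},{"x": -0.39,"y": -0.57,"z": 0.62,"rx": 0,"ry": 0,"rz": 0,"hand": 1},{"x": -0.39,"y": -0.57,"z": 0.62,"rx": 0,"ry": 0,"rz": 0,"hand": 1},{"x": -0.39,"y": -0.57,"z": 0.62,"rx": 0,"ry": 0,"rz": 0,"hand": 1},{"x": -0.39,"y": -0.57,"z": 0.62,"rx": 0,"ry": 0,"rz": 0,"hand": 1},{"x": 0,"y": 0,"z": 0,"rx": 0,"ry": 0,"rz": 0,"hand": 1}])

```text
time_s: 3.28
ee_pos: [505.1, 143.4, 85.6]
eef_rot: [0.098, 0.95, -0.029, 0.296]
contact_force: [-1.4, 1.1, -0.9]
width: 0.996
finger_force: 0.0
```

```bash
python3 t1.py; python3 - <<'E'
from h import *
cv2.imwrite('pics/w1.png',robot.camera("wrist"))
E
```

```text
t 3.3 at [505.1 143.4  85.6] j [ 0.33  0.44  2.17 -1.57  0.29  0.45] w 1.0 F [-1.  1. -1.] ff 0.0
pre turn  n 1 [-0.065 -0.084 -0.157]
pre shift n 1 [ 0.067  0.023 -0.003] | [ 0.07  0.02 -0.  ]
down shift n 3 [ 0.   -0.    0.75] | [ 0.   -0.    2.25]
```

View pics/w1.png

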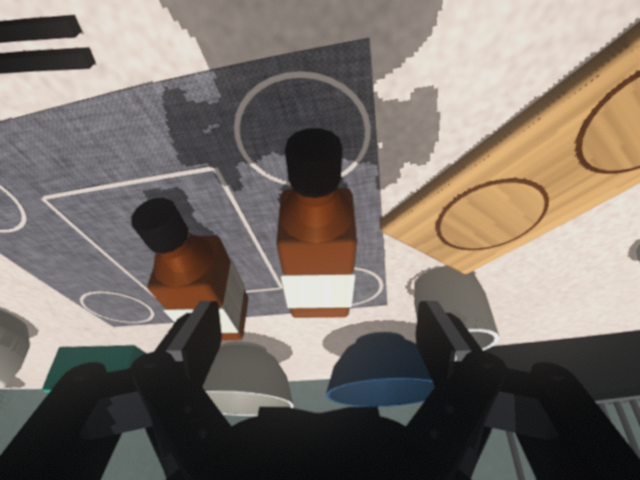

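The wrist view shows bottle B centred between the fingers (column 317, fingers at about 205 and 430). Joint 4 has reached its limit, so I'll use a smaller lean.

```bash
cat > t1.py <<'E'
from plan import *
cap=[-.982,.19,0]; Q=frame(cap,[0,0,-1],12); z=Q.apply([0,0,1])
g=np.array([538,138,24.])+19*z
plan([("pre",g-70*z,Q),("down",g,None)])
E
python3 t1.py
```

```text
t 3.3 at [504.2 145.3  86.3] j [ 0.34  0.43  2.17 -1.57  0.29  0.45] w 1.0 F [ 0.  1. -0.] ff 0.0
pre turn  n 5 [-0.005  0.991 -0.014]
pre shift n 1 [-0.521 -0.02   0.428] | [-0.52 -0.02  0.43]
down shift n 2 [-0.     0.     0.875] | [-0.    0.    1.75]
```

apply_moves(motion=[{"x": 0,"y": 0,"z": -0.2,"rx": 0,"ry": 0.99,"rz": 0,"hand": 1},{"x": 0,"y": 0,"z": 0,"rx": 0,"ry": 0.99,"rz": 0,"hand": 1},{"x": 0,"y": 0,"z": 0,"rx": 0,"ry": 0.99,"rz": 0,"hand": 1},{"x": 0,"y": 0,"z": 0,"rx": 0,"ry": 0.99,"rz": 0,"hand": 1},{"x": 0,"y": 0,"z": 0,"rx": 0,"ry": 0.99,"rz": 0,"hand": 1},{"x": 0,"y": 0,"z": 0,"rx": 0,"ry": 0,"rz": 0,"hand": 1}])

```text
time_s: 3.83
ee_pos: [502.5, 141.5, 90.0]
eef_rot: [0.098, 0.973, -0.034, 0.208]
contact_force: [0.1, 0.4, 1.3]
width: 1.001
finger_force: 0.0
```

```bash
python3 t1.py
```

```text
t 3.8 at [502.5 141.5  90. ] j [ 0.3   0.42  2.08 -0.67  0.36 -0.48] w 1.0 F [0. 0. 1.] ff 0.0
pre turn  n 3 [-0.119  0.89  -0.024]
pre shift n 1 [-0.525  0.082  0.522] | [-0.52  0.08  0.52]
down shift n 2 [-0.     0.     0.875] | [-0.    0.    1.75]
```

apply_moves(motion=[{"x": 0,"y": 0,"z": 0,"rx": -0.12,"ry": 0.89,"rz": -0.02,"hand": 1},{"x": 0,"y": 0,"z": 0,"rx": -0.12,"ry": 0.89,"rz": -0.02,"hand": 1},{"x": 0,"y": 0,"z": 0,"rx": -0.12,"ry": 0.89,"rz": -0.02,"hand": 1},{"x": -0.52,"y": 0.08,"z": 0.52,"rx": 0,"ry": 0,"rz": 0,"hand": 1},{"x": 0,"y": 0,"z": 0,"rx": 0,"ry": 0,"rz": 0,"hand": 1}])

```text
time_s: 4.25
ee_pos: [529.5, 137.1, 72.5]
eef_rot: [0.098, 0.988, -0.016, 0.117]
contact_force: [-0.7, 0.5, -0.7]
width: 0.999
finger_force: 0.0
```

```bash
python3 t1.py
```

```text
t 4.2 at [529.5 137.1  72.5] j [ 0.22  0.5   1.92 -0.21  0.51 -0.98] w 1.0 F [-1.  0. -1.] ff 0.0
pre turn  n 1 [-0.125  0.328 -0.058]
pre shift n 1 [ 0.053  0.062 -0.047] | [ 0.05  0.06 -0.05]
down shift n 2 [-0.     0.     0.875] | [-0.    0.    1.75]
```

apply_moves(motion=[{"x": 0.05,"y": 0.06,"z": 0,"rx": -0.12,"ry": 0.33,"rz": -0.06,"hand": 1},{"x": 0,"y": 0,"z": 0.85,"rx": 0,"ry": 0,"rz": 0,"hand": 1},{"x": 0,"y": 0,"z": 0.85,"rx": 0,"ry": 0,"rz": 0,"hand": 1},{"x": 0,"y": 0,"z": 0,"rx": 0,"ry": 0,"rz": 0,"hand": 1},{"x": 0,"y": 0,"z": 0,"rx": 0,"ry": 0,"rz": 0,"hand": 0},{"x": 0,"y": 0,"z": 0,"rx": 0,"ry": 0,"rz": 0,"hand": 0},{"x": 0,"y": 0,"z": 0,"rx": 0,"ry": 0,"rz": 0,"hand": 0},{"x": 0,"y": 0,"z": 0,"rx": 0,"ry": 0,"rz": 0,"hand": 0}], squeeze=60)

```text
time_s: 4.92
ee_pos: [540.0, 138.2, 8.6]
eef_rot: [0.095, 0.99, -0.009, 0.104]
contact_force: [-2.0, 1.7, 4.0]
width: 0.532
finger_force: 61.5
```

apply_moves(motion=[{"x": 0,"y": 0,"z": 0,"rx": 0,"ry": 0,"rz": 0,"hand": 0},{"x": 0,"y": 0,"z": 0,"rx": 0,"ry": 0,"rz": 0,"hand": 0},{"x": 0,"y": 0,"z": 0,"rx": 0,"ry": 0,"rz": 0,"hand": 0},{"x": 0,"y": 0,"z": 0,"rx": 0,"ry": 0,"rz": 0,"hand": 0}])

```text
time_s: 5.25
ee_pos: [540.0, 138.2, 8.6]
eef_rot: [0.095, 0.99, -0.009, 0.104]
contact_force: [-3.6, 1.8, 7.5]
width: 0.532
finger_force: 62.2
```

```bash
cat > t2.py <<'E'
from plan import *
import sys
sx,sy=map(float,sys.argv[1:3]); h=float(sys.argv[3])
t=np.array([-.68,.735,0]) if len(sys.argv)<5 else np.array([np.cos(np.radians(float(sys.argv[4]))),np.sin(np.radians(float(sys.argv[4]))),0])
s=robot.state(); p=np.array(s["ee_pos"]); q=R.from_quat(s["eef_rot"])
Q1=frame(t,[0,0,-1],12); Q2=frame([0,0,1],t,12); z=Q2.apply([0,0,1])
e=np.array([sx,sy,12+h])+19*z
plan([("lift",[p[0],p[1],250],None),("yaw",[sx+100,sy-80,250],Q1),("tilt",e+[0,0,150],Q2),("low",e+[0,0,3],None)])
E
python3 t2.py 424 393 75
```

```text
t 5.2 at [540.  138.2   8.6] j [ 0.2   0.64  1.9  -0.19  0.42 -1.01] w 0.53 F [-4.  2.  8.] ff 62.2
lift shift n 7 [-0.179  0.002 -0.843] | [-1.25  0.02 -5.9 ]
yaw turn  n 8 [ 0.21  -0.002  0.968]
yaw shift n 5 [ 0.681  0.535 -0.145] | [ 3.4   2.67 -0.72]
tilt turn  n 20 [-0.     0.982 -0.   ]
tilt shift n 4 [ 0.085 -0.119  0.91 ] | [ 0.34 -0.48  3.64]
low shift n 4 [-0.899 -0.     0.191] | [-3.59 -0.    0.76]
```

apply_moves(motion=[{"x": -0.18,"y": 0,"z": -0.84,"rx": 0,"ry": 0,"rz": 0,"hand": 0},{"x": -0.18,"y": 0,"z": -0.84,"rx": 0,"ry": 0,"rz": 0,"hand": 0},{"x": -0.18,"y": 0,"z": -0.84,"rx": 0,"ry": 0,"rz": 0,"hand": 0},{"x": -0.18,"y": 0,"z": -0.84,"rx": 0,"ry": 0,"rz": 0,"hand": 0},{"x": -0.18,"y": 0,"z": -0.84,"rx": 0,"ry": 0,"rz": 0,"hand": 0},{"x": -0.18,"y": 0,"z": -0.84,"rx": 0,"ry": 0,"rz": 0,"hand": 0},{"x": -0.18,"y": 0,"z": -0.84,"rx": 0,"ry": 0,"rz": 0,"hand": 0}], squeeze=80)

```text
time_s: 5.83
ee_pos: [539.5, 137.0, 250.1]
eef_rot: [0.095, 0.99, -0.009, 0.103]
contact_force: [0.4, -0.1, -1.9]
width: 0.527
finger_force: 82.8
```

apply_moves(motion=[{"x": 0,"y": 0,"z": 0,"rx": 0.21,"ry": 0,"rz": 0.97,"hand": 0},{"x": 0,"y": 0,"z": 0,"rx": 0.21,"ry": 0,"rz": 0.97,"hand": 0},{"x": 0,"y": 0,"z": 0,"rx": 0.21,"ry": 0,"rz": 0.97,"hand": 0},{"x": 0,"y": 0,"z": 0,"rx": 0.21,"ry": 0,"rz": 0.97,"hand": 0},{"x": 0,"y": 0,"z": 0,"rx": 0.21,"ry": 0,"rz": 0.97,"hand": 0},{"x": 0,"y": 0,"z": 0,"rx": 0.21,"ry": 0,"rz": 0.97,"hand": 0},{"x": 0,"y": 0,"z": 0,"rx": 0.21,"ry": 0,"rz": 0.97,"hand": 0},{"x": 0,"y": 0,"z": 0,"rx": 0.21,"ry": 0,"rz": 0.97,"hand": 0}])

```text
time_s: 6.5
ee_pos: [539.9, 137.0, 248.2]
eef_rot: [0.401, 0.91, -0.043, 0.095]
contact_force: [-0.4, 0.1, -3.2]
width: 0.526
finger_force: 83.0
```

apply_moves(motion=[{"x": 0.68,"y": 0.53,"z": -0.14,"rx": 0,"ry": 0,"rz": 0,"hand": 0},{"x": 0.68,"y": 0.53,"z": -0.14,"rx": 0,"ry": 0,"rz": 0,"hand": 0},{"x": 0.68,"y": 0.53,"z": -0.14,"rx": 0,"ry": 0,"rz": 0,"hand": 0},{"x": 0.68,"y": 0.53,"z": -0.14,"rx": 0,"ry": 0,"rz": 0,"hand": 0},{"x": 0.68,"y": 0.53,"z": -0.14,"rx": 0,"ry": 0,"rz": 0,"hand": 0}])

```text
time_s: 6.92
ee_pos: [523.3, 312.5, 247.6]
eef_rot: [0.399, 0.911, -0.042, 0.095]
contact_force: [0.7, 0.4, -2.7]
width: 0.531
finger_force: 83.0
```

```bash
python3 t2.py 424 393 75|sed 's/^lift.*//'
```

```text
t 6.9 at [523.3 312.5 247.6] j [ 0.55  0.43  1.5  -0.22  1.18 -0.11] w 0.53 F [ 1.  0. -3.] ff 83.0

yaw turn  n 1 [-0.02  -0.025 -0.02 ]
yaw shift n 1 [-0.002  0.021  0.   ] | [-0.    0.02  0.  ]
tilt turn  n 20 [-0.     0.982 -0.   ]
tilt shift n 4 [ 0.085 -0.119  0.91 ] | [ 0.34 -0.48  3.64]
low shift n 4 [-0.899 -0.     0.191] | [-3.59 -0.    0.76]
```

Good. Now the tilt: 20 rows about tool y.

apply_moves(motion=[{"x": 0,"y": 0,"z": 0,"rx": 0,"ry": 0.98,"rz": 0,"hand": 0},{"x": 0,"y": 0,"z": 0,"rx": 0,"ry": 0.98,"rz": 0,"hand": 0},{"x": 0,"y": 0,"z": 0,"rx": 0,"ry": 0.98,"rz": 0,"hand": 0},{"x": 0,"y": 0,"z": 0,"rx": 0,"ry": 0.98,"rz": 0,"hand": 0},{"x": 0,"y": 0,"z": 0,"rx": 0,"ry": 0.98,"rz": 0,"hand": 0},{"x": 0,"y": 0,"z": 0,"rx": 0,"ry": 0.98,"rz": 0,"hand": 0},{"x": 0,"y": 0,"z": 0,"rx": 0,"ry": 0.98,"rz": 0,"hand": 0}])

```text
time_s: 7.5
ee_pos: [523.9, 310.9, 247.9]
eef_rot: [0.395, 0.902, 0.068, -0.157]
contact_force: [0.3, -0.9, -2.0]
width: 0.531
finger_force: 83.1
```

apply_moves(motion=[{"x": 0,"y": 0,"z": 0,"rx": 0,"ry": 0.98,"rz": 0,"hand": 0},{"x": 0,"y": 0,"z": 0,"rx": 0,"ry": 0.98,"rz": 0,"hand": 0},{"x": 0,"y": 0,"z": 0,"rx": 0,"ry": 0.98,"rz": 0,"hand": 0},{"x": 0,"y": 0,"z": 0,"rx": 0,"ry": 0.98,"rz": 0,"hand": 0},{"x": 0,"y": 0,"z": 0,"rx": 0,"ry": 0.98,"rz": 0,"hand": 0},{"x": 0,"y": 0,"z": 0,"rx": 0,"ry": 0.98,"rz": 0,"hand": 0},{"x": 0,"y": 0,"z": 0,"rx": 0,"ry": 0.98,"rz": 0,"hand": 0}])

```text
time_s: 8.08
ee_pos: [524.0, 310.7, 247.6]
eef_rot: [0.362, 0.826, 0.172, -0.396]
contact_force: [0.4, 0.8, -2.3]
width: 0.528
finger_force: 83.2
```

```bash
python3 t2.py 424 393 75|sed 's/^lift.*//'
```

```text
t 8.1 at [524.  310.7 247.6] j [ 0.17  0.67  1.34  0.72  1.68 -0.71] w 0.53 F [ 0.  1. -2.] ff 83.2

yaw turn  n 14 [-0.001 -0.984 -0.002]
yaw shift n 1 [ 0.041  0.038 -0.009] | [ 0.04  0.04 -0.01]
tilt turn  n 20 [-0.     0.982 -0.   ]
tilt shift n 4 [ 0.085 -0.119  0.91 ] | [ 0.34 -0.48  3.64]
low shift n 4 [-0.899 -0.     0.191] | [-3.59 -0.    0.76]
```

apply_moves(motion=[{"x": 0,"y": 0,"z": 0,"rx": 0,"ry": 0.98,"rz": 0,"hand": 0},{"x": 0,"y": 0,"z": 0,"rx": 0,"ry": 0.98,"rz": 0,"hand": 0},{"x": 0,"y": 0,"z": 0,"rx": 0,"ry": 0.98,"rz": 0,"hand": 0},{"x": 0,"y": 0,"z": 0,"rx": 0,"ry": 0.98,"rz": 0,"hand": 0},{"x": 0,"y": 0,"z": 0,"rx": 0,"ry": 0.98,"rz": 0,"hand": 0},{"x": 0,"y": 0,"z": 0,"rx": 0,"ry": 0.98,"rz": 0,"hand": 0}])

```text
time_s: 8.58
ee_pos: [524.1, 310.8, 247.4]
eef_rot: [0.312, 0.711, 0.252, -0.577]
contact_force: [0.5, 0.6, -2.2]
width: 0.529
finger_force: 83.3
```

apply_moves(motion=[{"x": 0.08,"y": -0.11,"z": 0.9,"rx": 0,"ry": 0,"rz": 0,"hand": 0},{"x": 0.08,"y": -0.11,"z": 0.9,"rx": 0,"ry": 0,"rz": 0,"hand": 0},{"x": 0.08,"y": -0.11,"z": 0.9,"rx": 0,"ry": 0,"rz": 0,"hand": 0},{"x": 0.08,"y": -0.11,"z": 0.9,"rx": 0,"ry": 0,"rz": 0,"hand": 0},{"x": 0,"y": 0,"z": 0,"rx": 0,"ry": 0,"rz": 0,"hand": 0}])

```text
time_s: 9.0
ee_pos: [408.6, 407.1, 229.2]
eef_rot: [0.311, 0.712, 0.249, -0.578]
contact_force: [-0.7, -0.5, -2.3]
width: 0.53
finger_force: 83.0
```

```bash
cat > t3.py <<'E'
from plan import *
import sys
a=list(map(float,sys.argv[1:])); sx,sy,h=a[:3]; t=np.array([-.68,.735,0])
Q2=frame([0,0,1],t,12); z=Q2.apply([0,0,1]); e=np.array([sx,sy,12+h])+19*z
plan([("above",e+[0,0,150],Q2),("low",e+[0,0,6],None)])
E
python3 t3.py 424 393 75
python3 - <<'E'
from h import *
cv2.imwrite('pics/s2.png',robot.camera("scene")[150:480,150:600])
E
```

```text
t 9.0 at [408.6 407.1 229.2] j [ 0.28  0.75  1.58  1.09  1.75 -0.85] w 0.53 F [-1. -1. -2.] ff 83.0
above turn  n 1 [-0.065  0.004 -0.053]
above shift n 1 [ 0.084  0.043 -0.074] | [ 0.08  0.04 -0.07]
low shift n 4 [-0.88  -0.     0.187] | [-3.52 -0.    0.75]
```

View pics/s2.png

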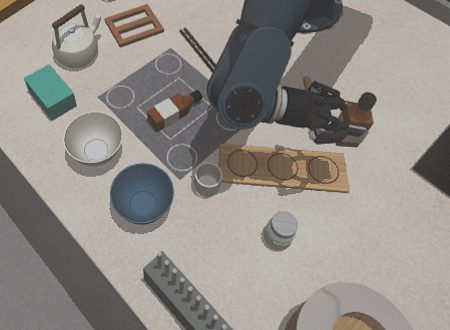

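apply_moves(motion=[{"x": 0.08,"y": 0.04,"z": -0.07,"rx": -0.06,"ry": 0,"rz": -0.05,"hand": 0},{"x": -0.84,"y": 0,"z": 0.18,"rx": 0,"ry": 0,"rz": 0,"hand": 0},{"x": -0.84,"y": 0,"z": 0.18,"rx": 0,"ry": 0,"rz": 0,"hand": 0},{"x": -0.84,"y": 0,"z": 0.18,"rx": 0,"ry": 0,"rz": 0,"hand": 0},{"x": -0.7,"y": 0,"z": 0.15,"rx": 0,"ry": 0,"rz": 0,"hand": 0},{"x": 0,"y": 0,"z": 0,"rx": 0,"ry": 0,"rz": 0,"hand": 0}])

```text
time_s: 9.55
ee_pos: [416.2, 403.3, 96.8]
eef_rot: [0.314, 0.71, 0.253, -0.577]
contact_force: [-0.4, -0.9, -3.5]
width: 0.527
finger_force: 83.4
```

apply_moves(motion=[{"x": -0.1,"y": 0,"z": 0.02,"rx": 0,"ry": 0,"rz": 0,"hand": 0},{"x": -0.1,"y": 0,"z": 0.02,"rx": 0,"ry": 0,"rz": 0,"hand": 0}])

```text
time_s: 9.72
ee_pos: [418.0, 404.4, 94.4]
eef_rot: [0.312, 0.712, 0.255, -0.575]
contact_force: [0.8, 0.2, -2.1]
width: 0.529
finger_force: 83.4
```

```bash
python3 t3.py 424 393 75; python3 - <<'E'
from h import *
im=cv2.resize(robot.camera("scene")[270:390,350:510],(640,480),interpolation=cv2.INTER_CUBIC)
cv2.imwrite('pics/s3.png',im)
E
```

```text
t 9.7 at [418.  404.4  94.4] j [ 0.27  0.98  1.54  1.07  1.66 -1.03] w 0.53 F [ 1.  0. -2.] ff 83.4
above turn  n 1 [0.086 0.01  0.045]
above shift n 4 [ 0.855 -0.021 -0.142] | [ 3.42 -0.08 -0.57]
low shift n 4 [-0.88  -0.     0.187] | [-3.52 -0.    0.75]
```

View pics/s3.png

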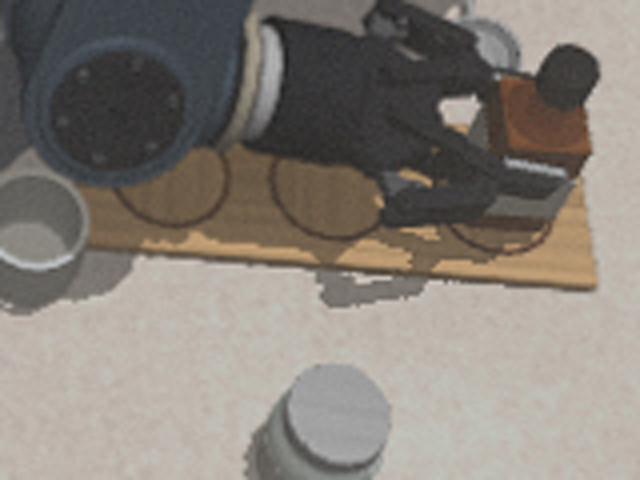

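apply_moves(motion=[{"x": 0.03,"y": -0.08,"z": 0.15,"rx": 0.08,"ry": 0,"rz": 0.04,"hand": 0},{"x": -0.12,"y": 0,"z": 0.025,"rx": 0,"ry": 0,"rz": 0,"hand": 0},{"x": 0,"y": 0,"z": 0,"rx": 0,"ry": 0,"rz": 0,"hand": 0}])

```text
time_s: 10.02
ee_pos: [409.8, 407.0, 87.9]
eef_rot: [0.312, 0.712, 0.251, -0.577]
contact_force: [1.2, 0.5, -2.5]
width: 0.53
finger_force: 83.4
```

apply_moves(motion=[{"x": -0.08,"y": 0,"z": 0.02,"rx": 0,"ry": 0,"rz": 0,"hand": 0},{"x": 0,"y": 0,"z": 0,"rx": 0,"ry": 0,"rz": 0,"hand": 0}])

```text
time_s: 10.18
ee_pos: [410.0, 406.9, 84.2]
eef_rot: [0.312, 0.712, 0.251, -0.577]
contact_force: [-0.6, -0.2, -2.5]
width: 0.527
finger_force: 83.4
```

```bash
python3 t3.py 424 393 75
```

```text
t 10.2 at [410.  406.9  84.2] j [ 0.28  1.    1.54  1.07  1.65 -1.04] w 0.53 F [-1. -0. -2.] ff 83.4
above turn  n 1 [-0.012 -0.001 -0.028]
above shift n 4 [ 0.909  0.005 -0.2  ] | [ 3.63  0.02 -0.8 ]
low shift n 4 [-0.88  -0.     0.187] | [-3.52 -0.    0.75]
```

apply_moves(motion=[{"x": -0.05,"y": 0,"z": 0.01,"rx": 0,"ry": 0,"rz": 0,"hand": 0},{"x": 0,"y": 0,"z": 0,"rx": 0,"ry": 0,"rz": 0,"hand": 0}])

```text
time_s: 10.35
ee_pos: [410.2, 406.8, 83.3]
eef_rot: [0.311, 0.711, 0.252, -0.578]
contact_force: [-0.1, -1.9, 5.2]
width: 0.525
finger_force: 83.8
```

apply_moves(motion=[{"x": -0.05,"y": 0,"z": 0.01,"rx": 0,"ry": 0,"rz": 0,"hand": 0},{"x": 0,"y": 0,"z": 0,"rx": 0,"ry": 0,"rz": 0,"hand": 0}])

```text
time_s: 10.52
ee_pos: [410.2, 406.6, 83.3]
eef_rot: [0.31, 0.711, 0.252, -0.579]
contact_force: [-3.1, -6.3, 20.6]
width: 0.528
finger_force: 84.4
```

apply_moves(motion=[{"x": -0.05,"y": 0,"z": 0.01,"rx": 0,"ry": 0,"rz": 0,"hand": 0},{"x": 0,"y": 0,"z": 0,"rx": 0,"ry": 0,"rz": 0,"hand": 0}])

```text
time_s: 10.68
ee_pos: [410.2, 406.5, 83.3]
eef_rot: [0.309, 0.71, 0.253, -0.58]
contact_force: [-5.6, -11.2, 35.3]
width: 0.529
finger_force: 84.9
```

apply_moves(motion=[{"x": 0.09,"y": 0,"z": -0.02,"rx": 0,"ry": 0,"rz": 0,"hand": 0},{"x": 0,"y": 0,"z": 0,"rx": 0,"ry": 0,"rz": 0,"hand": 0},{"x": 0,"y": 0,"z": 0,"rx": 0,"ry": 0,"rz": 0,"hand": 0.75},{"x": 0,"y": 0,"z": 0,"rx": 0,"ry": 0,"rz": 0,"hand": 0.85},{"x": 0,"y": 0,"z": 0,"rx": 0,"ry": 0,"rz": 0,"hand": 0.95},{"x": 0,"y": 0,"z": 0,"rx": 0,"ry": 0,"rz": 0,"hand": 0.95}])

```text
time_s: 11.18
ee_pos: [410.0, 406.8, 81.6]
eef_rot: [0.312, 0.712, 0.251, -0.577]
contact_force: [-0.1, -0.5, 0.5]
width: 0.951
finger_force: 0.0
```

apply_moves(motion=[{"x": 0,"y": 0,"z": -0.4,"rx": 0,"ry": 0,"rz": 0,"hand": 0.95},{"x": 0,"y": 0,"z": -0.6,"rx": 0,"ry": 0,"rz": 0,"hand": 0.95},{"x": 0,"y": 0,"z": -0.8,"rx": 0,"ry": 0,"rz": 0,"hand": 0.95},{"x": 0,"y": 0,"z": -0.8,"rx": 0,"ry": 0,"rz": 0,"hand": 0.95},{"x": 0.8,"y": 0,"z": -0.2,"rx": 0,"ry": 0,"rz": 0,"hand": 0.95},{"x": 0.8,"y": 0,"z": -0.2,"rx": 0,"ry": 0,"rz": 0,"hand": 1},{"x": 0.8,"y": 0,"z": -0.2,"rx": 0,"ry": 0,"rz": 0,"hand": 1},{"x": 0.6,"y": 0,"z": -0.1,"rx": 0,"ry": 0,"rz": 0,"hand": 1}])

```text
time_s: 11.85
ee_pos: [482.2, 329.5, 229.4]
eef_rot: [0.312, 0.712, 0.252, -0.576]
contact_force: [0.7, 0.4, 0.7]
width: 1.002
finger_force: 0.0
```

```bash
cat > t1.py <<'E'
from plan import *
cap=[-.995,.105,0]; Q=frame(cap,[0,0,-1],12); z=Q.apply([0,0,1])
g=np.array([566,36.5,24.])+19*z
plan([("tilt",None,frame([-.68,.735,0],[0,0,-1],12)),("pre",g-70*z,Q),("down",g,None)])
E
python3 t1.py; python3 - <<'E'
from h import *
im=cv2.resize(robot.camera("scene")[210:390,250:530],(700,450),interpolation=cv2.INTER_CUBIC)
cv2.imwrite('pics/s4.png',im)
E
```

```text
t 11.8 at [482.2 329.5 229.4] j [ 0.14  0.82  1.43  1.    1.88 -0.84] w 1.0 F [1. 0. 1.] ff 0.0
tilt turn  n 20 [-0.    -0.981 -0.001]
pre turn  n 9 [-0.208  0.    -0.977]
pre shift n 9 [-0.191 -0.785  0.482] | [-1.72 -7.06  4.34]
down shift n 2 [ 0.    -0.     0.875] | [ 0.   -0.    1.75]
```

View pics/s4.png

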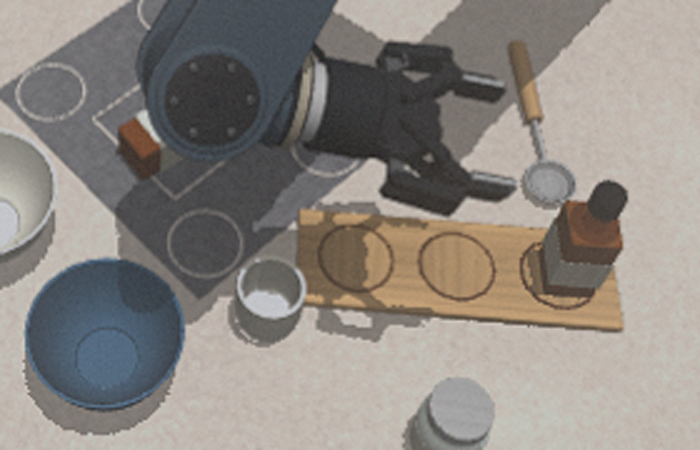

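Bottle B stands upright in the left ring. Next is bottle A.

apply_moves(motion=[{"x": 0,"y": 0,"z": 0,"rx": 0,"ry": -0.98,"rz": 0,"hand": 1},{"x": 0,"y": 0,"z": 0,"rx": 0,"ry": -0.98,"rz": 0,"hand": 1},{"x": 0,"y": 0,"z": 0,"rx": 0,"ry": -0.98,"rz": 0,"hand": 1},{"x": 0,"y": 0,"z": 0,"rx": 0,"ry": -0.98,"rz": 0,"hand": 1},{"x": 0,"y": 0,"z": 0,"rx": 0,"ry": -0.98,"rz": 0,"hand": 1},{"x": 0,"y": 0,"z": 0,"rx": 0,"ry": -0.98,"rz": 0,"hand": 1},{"x": 0,"y": 0,"z": 0,"rx": 0,"ry": -0.98,"rz": 0,"hand": 1},{"x": 0,"y": 0,"z": 0,"rx": 0,"ry": -0.98,"rz": 0,"hand": 1}])

```text
time_s: 12.57
ee_pos: [481.9, 329.7, 226.9]
eef_rot: [0.375, 0.856, 0.142, -0.327]
contact_force: [0.5, -0.3, 0.1]
width: 0.998
finger_force: 0.0
```

apply_moves(motion=[{"x": 0,"y": 0,"z": 0,"rx": 0,"ry": -0.98,"rz": 0,"hand": 1},{"x": 0,"y": 0,"z": 0,"rx": 0,"ry": -0.98,"rz": 0,"hand": 1},{"x": 0,"y": 0,"z": 0,"rx": 0,"ry": -0.98,"rz": 0,"hand": 1},{"x": 0,"y": 0,"z": 0,"rx": 0,"ry": -0.98,"rz": 0,"hand": 1},{"x": 0,"y": 0,"z": 0,"rx": 0,"ry": -0.98,"rz": 0,"hand": 1},{"x": 0,"y": 0,"z": 0,"rx": 0,"ry": -0.98,"rz": 0,"hand": 1},{"x": 0,"y": 0,"z": 0,"rx": 0,"ry": -0.98,"rz": 0,"hand": 1},{"x": 0,"y": 0,"z": 0,"rx": 0,"ry": -0.98,"rz": 0,"hand": 1}])

```text
time_s: 13.23
ee_pos: [481.8, 330.0, 227.2]
eef_rot: [0.4, 0.915, 0.02, -0.047]
contact_force: [0.2, 0.6, 0.1]
width: 0.998
finger_force: 0.0
```

apply_moves(motion=[{"x": 0,"y": 0,"z": 0,"rx": 0,"ry": -0.98,"rz": 0,"hand": 1},{"x": 0,"y": 0,"z": 0,"rx": 0,"ry": -0.98,"rz": 0,"hand": 1},{"x": 0,"y": 0,"z": 0,"rx": 0,"ry": -0.98,"rz": 0,"hand": 1},{"x": 0,"y": 0,"z": 0,"rx": 0,"ry": -0.98,"rz": 0,"hand": 1}])

```text
time_s: 13.57
ee_pos: [481.8, 330.1, 227.3]
eef_rot: [0.398, 0.911, -0.043, 0.096]
contact_force: [0.6, -0.1, -0.3]
width: 1.003
finger_force: 0.0
```

apply_moves(motion=[{"x": 0,"y": 0,"z": 0,"rx": -0.21,"ry": 0,"rz": -0.98,"hand": 1},{"x": 0,"y": 0,"z": 0,"rx": -0.21,"ry": 0,"rz": -0.98,"hand": 1},{"x": 0,"y": 0,"z": 0,"rx": -0.21,"ry": 0,"rz": -0.98,"hand": 1},{"x": 0,"y": 0,"z": 0,"rx": -0.21,"ry": 0,"rz": -0.98,"hand": 1},{"x": 0,"y": 0,"z": 0,"rx": -0.21,"ry": 0,"rz": -0.98,"hand": 1},{"x": 0,"y": 0,"z": 0,"rx": -0.21,"ry": 0,"rz": -0.98,"hand": 1},{"x": 0,"y": 0,"z": 0,"rx": -0.21,"ry": 0,"rz": -0.98,"hand": 1},{"x": 0,"y": 0,"z": 0,"rx": -0.21,"ry": 0,"rz": -0.98,"hand": 1}])

```text
time_s: 14.23
ee_pos: [481.6, 330.0, 226.8]
eef_rot: [0.089, 0.991, -0.009, 0.102]
contact_force: [0.2, 0.3, -0.2]
width: 0.998
finger_force: 0.0
```

```bash
python3 t1.py
```

```text
t 14.2 at [481.6 330.  226.8] j [ 0.59  0.36  1.67 -0.17  0.97 -0.72] w 1.0 F [ 0.  0. -0.] ff 0.0
tilt turn  n 8 [ 0.208 -0.005  0.986]
pre turn  n 9 [-0.208  0.    -0.977]
pre shift n 9 [-0.195 -0.786  0.476] | [-1.75 -7.08  4.28]
down shift n 2 [ 0.    -0.     0.875] | [ 0.   -0.    1.75]
```

apply_moves(motion=[{"x": 0,"y": 0,"z": 0,"rx": -0.2,"ry": 0,"rz": -0.9,"hand": 1},{"x": -0.19,"y": -0.79,"z": 0.48,"rx": 0,"ry": 0,"rz": 0,"hand": 1},{"x": -0.19,"y": -0.79,"z": 0.48,"rx": 0,"ry": 0,"rz": 0,"hand": 1},{"x": -0.19,"y": -0.79,"z": 0.48,"rx": 0,"ry": 0,"rz": 0,"hand": 1},{"x": -0.19,"y": -0.79,"z": 0.48,"rx": 0,"ry": 0,"rz": 0,"hand": 1},{"x": -0.19,"y": -0.79,"z": 0.48,"rx": 0,"ry": 0,"rz": 0,"hand": 1},{"x": -0.19,"y": -0.79,"z": 0.48,"rx": 0,"ry": 0,"rz": 0,"hand": 1},{"x": -0.19,"y": -0.79,"z": 0.48,"rx": 0,"ry": 0,"rz": 0,"hand": 1}])

```text
time_s: 14.9
ee_pos: [536.7, 100.0, 105.1]
eef_rot: [0.054, 0.993, -0.005, 0.103]
contact_force: [1.3, -0.3, -0.3]
width: 1.001
finger_force: 0.0
```

apply_moves(motion=[{"x": -0.19,"y": -0.79,"z": 0.48,"rx": 0,"ry": 0,"rz": 0,"hand": 1},{"x": -0.19,"y": -0.79,"z": 0.48,"rx": 0,"ry": 0,"rz": 0,"hand": 1},{"x": 0,"y": 0,"z": 0,"rx": 0,"ry": 0,"rz": 0,"hand": 1}])

```text
time_s: 15.15
ee_pos: [551.9, 31.8, 68.3]
eef_rot: [0.056, 0.993, -0.005, 0.101]
contact_force: [-1.0, 0.2, 0.1]
width: 0.999
finger_force: 0.0
```

```bash
python3 t1.py; python3 - <<'E'
from m import *
robot.camera("wrist"); 
for o in rect("wrist","bottle0",30): print(*o)
robot.camera("top")
for o in rect("top","bottle0",30): print(*o)
E
```

```text
t 15.2 at [551.9  31.8  68.3] j [-0.02  0.51  1.91 -0.04  0.52 -1.44] w 1.0 F [-1.  0.  0.] ff 0.0
tilt turn  n 9 [ 0.203 -0.009  0.966]
pre turn  n 9 [-0.208  0.    -0.977]
pre shift n 1 [-0.102  0.153 -0.121] | [-0.1   0.15 -0.12]
down shift n 2 [ 0.    -0.     0.875] | [ 0.   -0.    1.75]
bottle0 0.58 [425, 411] [78, 60] 45.8 [425.0, 410.0]
bottle0 0.57 [631, 30] [41, 22] 89.8 [629.0, 31.0]
```

apply_moves(motion=[{"x": -0.1,"y": 0.15,"z": 0,"rx": 0,"ry": 0,"rz": 0,"hand": 1},{"x": 0,"y": 0,"z": 0.81,"rx": 0,"ry": 0,"rz": 0,"hand": 1},{"x": 0,"y": 0,"z": 0.82,"rx": 0,"ry": 0,"rz": 0,"hand": 1},{"x": 0,"y": 0,"z": 0,"rx": 0,"ry": 0,"rz": 0,"hand": 0},{"x": 0,"y": 0,"z": 0,"rx": 0,"ry": 0,"rz": 0,"hand": 0},{"x": 0,"y": 0,"z": 0,"rx": 0,"ry": 0,"rz": 0,"hand": 0},{"x": 0,"y": 0,"z": 0,"rx": 0,"ry": 0,"rz": 0,"hand": 0},{"x": 0,"y": 0,"z": 0,"rx": 0,"ry": 0,"rz": 0,"hand": 0}], squeeze=80)

```text
time_s: 16.02
ee_pos: [570.8, 41.7, 10.4]
eef_rot: [0.054, 0.993, -0.004, 0.104]
contact_force: [-3.4, 3.3, 9.4]
width: 0.531
finger_force: 81.7
```

apply_moves(motion=[{"x": 0,"y": 0,"z": 0,"rx": 0,"ry": 0,"rz": 0,"hand": 0},{"x": 0,"y": 0,"z": 0,"rx": 0,"ry": 0,"rz": 0,"hand": 0}])

```text
time_s: 16.18
ee_pos: [570.8, 41.7, 10.5]
eef_rot: [0.054, 0.993, -0.004, 0.104]
contact_force: [-2.7, 3.1, 9.1]
width: 0.534
finger_force: 81.7
```

```bash
python3 t2.py 488 323 75
```

```text
t 16.2 at [570.8  41.7  10.5] j [ 0.    0.64  1.87 -0.05  0.42 -1.42] w 0.53 F [-3.  3.  9.] ff 81.7
lift shift n 7 [-0.178  0.002 -0.837] | [-1.24  0.01 -5.86]
yaw turn  n 9 [ 0.21  -0.001  0.972]
yaw shift n 6 [ 0.555  0.622 -0.118] | [ 3.33  3.73 -0.71]
tilt turn  n 20 [-0.     0.982 -0.   ]
tilt shift n 4 [ 0.085 -0.119  0.91 ] | [ 0.34 -0.48  3.64]
low shift n 4 [-0.899 -0.     0.191] | [-3.59 -0.    0.76]
```

apply_moves(motion=[{"x": -0.18,"y": 0,"z": -0.84,"rx": 0,"ry": 0,"rz": 0,"hand": 0},{"x": -0.18,"y": 0,"z": -0.84,"rx": 0,"ry": 0,"rz": 0,"hand": 0},{"x": -0.18,"y": 0,"z": -0.84,"rx": 0,"ry": 0,"rz": 0,"hand": 0},{"x": -0.18,"y": 0,"z": -0.84,"rx": 0,"ry": 0,"rz": 0,"hand": 0},{"x": -0.18,"y": 0,"z": -0.84,"rx": 0,"ry": 0,"rz": 0,"hand": 0},{"x": -0.18,"y": 0,"z": -0.84,"rx": 0,"ry": 0,"rz": 0,"hand": 0},{"x": -0.18,"y": 0,"z": -0.84,"rx": 0,"ry": 0,"rz": 0,"hand": 0}])

```text
time_s: 16.77
ee_pos: [570.2, 40.9, 251.7]
eef_rot: [0.054, 0.993, -0.005, 0.103]
contact_force: [0.7, -0.0, -2.1]
width: 0.531
finger_force: 82.1
```

apply_moves(motion=[{"x": 0,"y": 0,"z": 0,"rx": 0.21,"ry": 0,"rz": 0.97,"hand": 0},{"x": 0,"y": 0,"z": 0,"rx": 0.21,"ry": 0,"rz": 0.97,"hand": 0},{"x": 0,"y": 0,"z": 0,"rx": 0.21,"ry": 0,"rz": 0.97,"hand": 0},{"x": 0,"y": 0,"z": 0,"rx": 0.21,"ry": 0,"rz": 0.97,"hand": 0},{"x": 0,"y": 0,"z": 0,"rx": 0.21,"ry": 0,"rz": 0.97,"hand": 0},{"x": 0,"y": 0,"z": 0,"rx": 0.21,"ry": 0,"rz": 0.97,"hand": 0},{"x": 0,"y": 0,"z": 0,"rx": 0.21,"ry": 0,"rz": 0.97,"hand": 0},{"x": 0,"y": 0,"z": 0,"rx": 0.21,"ry": 0,"rz": 0.97,"hand": 0}])

```text
time_s: 17.43
ee_pos: [570.4, 40.9, 249.8]
eef_rot: [0.363, 0.926, -0.039, 0.096]
contact_force: [1.0, -0.3, -3.1]
width: 0.532
finger_force: 82.0
```

apply_moves(motion=[{"x": 0,"y": 0,"z": 0,"rx": 0.21,"ry": 0,"rz": 0.97,"hand": 0},{"x": 0.55,"y": 0.62,"z": -0.12,"rx": 0,"ry": 0,"rz": 0,"hand": 0},{"x": 0.55,"y": 0.62,"z": -0.12,"rx": 0,"ry": 0,"rz": 0,"hand": 0},{"x": 0.55,"y": 0.62,"z": -0.12,"rx": 0,"ry": 0,"rz": 0,"hand": 0},{"x": 0.55,"y": 0.62,"z": -0.12,"rx": 0,"ry": 0,"rz": 0,"hand": 0},{"x": 0.55,"y": 0.62,"z": -0.12,"rx": 0,"ry": 0,"rz": 0,"hand": 0},{"x": 0.55,"y": 0.62,"z": -0.12,"rx": 0,"ry": 0,"rz": 0,"hand": 0}])

```text
time_s: 18.02
ee_pos: [587.6, 242.7, 250.6]
eef_rot: [0.398, 0.912, -0.042, 0.094]
contact_force: [-0.1, -0.3, -1.9]
width: 0.532
finger_force: 82.2
```

apply_moves(motion=[{"x": 0,"y": 0,"z": 0,"rx": 0,"ry": 0.98,"rz": 0,"hand": 0},{"x": 0,"y": 0,"z": 0,"rx": 0,"ry": 0.98,"rz": 0,"hand": 0},{"x": 0,"y": 0,"z": 0,"rx": 0,"ry": 0.98,"rz": 0,"hand": 0},{"x": 0,"y": 0,"z": 0,"rx": 0,"ry": 0.98,"rz": 0,"hand": 0},{"x": 0,"y": 0,"z": 0,"rx": 0,"ry": 0.98,"rz": 0,"hand": 0},{"x": 0,"y": 0,"z": 0,"rx": 0,"ry": 0.98,"rz": 0,"hand": 0},{"x": 0,"y": 0,"z": 0,"rx": 0,"ry": 0.98,"rz": 0,"hand": 0}])

```text
time_s: 18.6
ee_pos: [588.1, 241.0, 251.1]
eef_rot: [0.394, 0.903, 0.068, -0.158]
contact_force: [0.2, 0.4, -1.5]
width: 0.538
finger_force: 82.2
```

apply_moves(motion=[{"x": 0,"y": 0,"z": 0,"rx": 0,"ry": 0.98,"rz": 0,"hand": 0},{"x": 0,"y": 0,"z": 0,"rx": 0,"ry": 0.98,"rz": 0,"hand": 0},{"x": 0,"y": 0,"z": 0,"rx": 0,"ry": 0.98,"rz": 0,"hand": 0},{"x": 0,"y": 0,"z": 0,"rx": 0,"ry": 0.98,"rz": 0,"hand": 0},{"x": 0,"y": 0,"z": 0,"rx": 0,"ry": 0.98,"rz": 0,"hand": 0},{"x": 0,"y": 0,"z": 0,"rx": 0,"ry": 0.98,"rz": 0,"hand": 0},{"x": 0,"y": 0,"z": 0,"rx": 0,"ry": 0.98,"rz": 0,"hand": 0}])

```text
time_s: 19.18
ee_pos: [588.2, 240.7, 250.8]
eef_rot: [0.361, 0.827, 0.172, -0.396]
contact_force: [0.2, 0.3, -3.6]
width: 0.533
finger_force: 82.3
```

apply_moves(motion=[{"x": 0,"y": 0,"z": 0,"rx": 0,"ry": 0.98,"rz": 0,"hand": 0},{"x": 0,"y": 0,"z": 0,"rx": 0,"ry": 0.98,"rz": 0,"hand": 0},{"x": 0,"y": 0,"z": 0,"rx": 0,"ry": 0.98,"rz": 0,"hand": 0},{"x": 0,"y": 0,"z": 0,"rx": 0,"ry": 0.98,"rz": 0,"hand": 0},{"x": 0,"y": 0,"z": 0,"rx": 0,"ry": 0.98,"rz": 0,"hand": 0},{"x": 0,"y": 0,"z": 0,"rx": 0,"ry": 0.98,"rz": 0,"hand": 0}])

```text
time_s: 19.68
ee_pos: [588.3, 240.7, 250.5]
eef_rot: [0.311, 0.712, 0.251, -0.578]
contact_force: [-0.3, 0.7, -2.2]
width: 0.532
finger_force: 82.4
```

```bash
python3 t3.py 488 323 75
```

```text
t 19.7 at [588.3 240.7 250.5] j [ 0.01  0.95  1.1   0.98  2.08 -0.72] w 0.53 F [-0.  1. -2.] ff 82.4
above turn  n 1 [-0.021 -0.023 -0.019]
above shift n 4 [ 0.084 -0.111  0.922] | [ 0.34 -0.44  3.69]
low shift n 4 [-0.88  -0.     0.187] | [-3.52 -0.    0.75]
```

apply_moves(motion=[{"x": 0.08,"y": -0.11,"z": 0.92,"rx": 0,"ry": 0,"rz": 0,"hand": 0},{"x": 0.08,"y": -0.11,"z": 0.92,"rx": 0,"ry": 0,"rz": 0,"hand": 0},{"x": 0.08,"y": -0.11,"z": 0.92,"rx": 0,"ry": 0,"rz": 0,"hand": 0},{"x": 0.08,"y": -0.11,"z": 0.92,"rx": 0,"ry": 0,"rz": 0,"hand": 0},{"x": -0.84,"y": 0,"z": 0.18,"rx": 0,"ry": 0,"rz": 0,"hand": 0},{"x": -0.84,"y": 0,"z": 0.18,"rx": 0,"ry": 0,"rz": 0,"hand": 0},{"x": -0.84,"y": 0,"z": 0.18,"rx": 0,"ry": 0,"rz": 0,"hand": 0},{"x": 0,"y": 0,"z": 0,"rx": 0,"ry": 0,"rz": 0,"hand": 0}])

```text
time_s: 20.35
ee_pos: [473.2, 336.1, 123.8]
eef_rot: [0.313, 0.711, 0.248, -0.579]
contact_force: [-0.9, -0.6, -3.3]
width: 0.532
finger_force: 82.5
```

```bash
sed -i 's/("above".*),("low"/("low"/; s/e+\[0,0,6\],None/e+[0,0,6],Q2/' t3.py; python3 t3.py 488 323 75; python3 - <<'E'
from m import *
im=robot.camera("top"); cv2.imwrite('pics/t5.png',cv2.resize(im[200:320,130:310],(720,480),interpolation=cv2.INTER_CUBIC))
for o in rect("top","bottle0",100): print(*o)
for r in robot.landmark_of("top","bottle0"): print(r["confidence"],at("top",[r["point"]],12))
E
```

```text
t 20.4 at [473.2 336.1 123.8] j [ 0.15  0.98  1.44  0.97  1.79 -0.96] w 0.53 F [-1. -1. -3.] ff 82.5
low turn  n 1 [-0.049 -0.021 -0.112]
low shift n 1 [-0.856  0.05   0.153] | [-0.86  0.05  0.15]
```

View pics/t5.png

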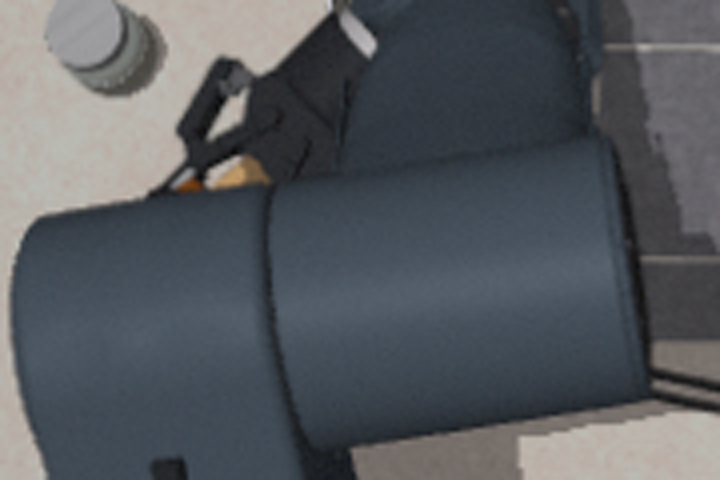

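The arm hides the board from above, so I'll continue by dead reckoning and contact force.

apply_moves(motion=[{"x": -0.86,"y": 0.05,"z": 0.15,"rx": -0.05,"ry": 0,"rz": -0.11,"hand": 0},{"x": 0,"y": 0,"z": 0,"rx": 0,"ry": 0,"rz": 0,"hand": 0}])

```text
time_s: 20.67
ee_pos: [477.3, 336.4, 91.9]
eef_rot: [0.31, 0.713, 0.254, -0.575]
contact_force: [-1.4, 0.5, -4.3]
width: 0.534
finger_force: 82.5
```

apply_moves(motion=[{"x": -0.08,"y": 0,"z": 0.02,"rx": 0,"ry": 0,"rz": 0,"hand": 0},{"x": 0,"y": 0,"z": 0,"rx": 0,"ry": 0,"rz": 0,"hand": 0}])

```text
time_s: 20.83
ee_pos: [478.0, 336.9, 91.8]
eef_rot: [0.31, 0.713, 0.255, -0.575]
contact_force: [-0.3, 0.8, -2.5]
width: 0.536
finger_force: 82.5
```

```bash
python3 t3.py 488 323 75
```

```text
t 20.8 at [478.  336.9  91.8] j [ 0.15  1.03  1.41  0.97  1.76 -1.01] w 0.54 F [-0.  1. -3.] ff 82.5
low turn  n 1 [0.033 0.008 0.092]
low shift n 1 [-0.058 -0.052  0.053] | [-0.06 -0.05  0.05]
```

apply_moves(motion=[{"x": -0.08,"y": -0.05,"z": 0.05,"rx": 0.03,"ry": 0,"rz": 0.09,"hand": 0},{"x": 0,"y": 0,"z": 0,"rx": 0,"ry": 0,"rz": 0,"hand": 0}])

```text
time_s: 21.0
ee_pos: [475.1, 336.4, 87.4]
eef_rot: [0.312, 0.712, 0.252, -0.577]
contact_force: [-0.6, -0.8, -2.3]
width: 0.531
finger_force: 82.5
```

apply_moves(motion=[{"x": -0.06,"y": 0,"z": 0.01,"rx": 0,"ry": 0,"rz": 0,"hand": 0},{"x": 0,"y": 0,"z": 0,"rx": 0,"ry": 0,"rz": 0,"hand": 0}])

```text
time_s: 21.17
ee_pos: [475.4, 336.4, 84.5]
eef_rot: [0.312, 0.712, 0.252, -0.577]
contact_force: [0.5, -0.3, -1.7]
width: 0.532
finger_force: 82.7
```

apply_moves(motion=[{"x": -0.05,"y": 0,"z": 0.01,"rx": 0,"ry": 0,"rz": 0,"hand": 0},{"x": 0,"y": 0,"z": 0,"rx": 0,"ry": 0,"rz": 0,"hand": 0}])

```text
time_s: 21.33
ee_pos: [475.6, 336.1, 84.4]
eef_rot: [0.31, 0.711, 0.253, -0.578]
contact_force: [-2.3, -4.9, 14.3]
width: 0.533
finger_force: 83.2
```

```bash
python3 t3.py 488 323 75
```

```text
t 21.3 at [475.6 336.1  84.4] j [ 0.15  1.04  1.41  0.97  1.76 -1.01] w 0.53 F [-2. -5. 14.] ff 83.2
low turn  n 1 [-0.005 -0.047  0.013]
low shift n 1 [ 0.117  0.006 -0.012] | [ 0.12  0.01 -0.01]
```

Contact. I'll ease up, open and retreat.

apply_moves(motion=[{"x": 0.03,"y": 0,"z": -0.01,"rx": 0,"ry": 0,"rz": 0,"hand": 0},{"x": 0,"y": 0,"z": 0,"rx": 0,"ry": 0,"rz": 0,"hand": 0},{"x": 0,"y": 0,"z": 0,"rx": 0,"ry": 0,"rz": 0,"hand": 0.75},{"x": 0,"y": 0,"z": 0,"rx": 0,"ry": 0,"rz": 0,"hand": 0.85},{"x": 0,"y": 0,"z": 0,"rx": 0,"ry": 0,"rz": 0,"hand": 0.95},{"x": 0,"y": 0,"z": 0,"rx": 0,"ry": 0,"rz": 0,"hand": 0.95}])

```text
time_s: 21.83
ee_pos: [475.2, 336.2, 83.0]
eef_rot: [0.312, 0.712, 0.252, -0.577]
contact_force: [-0.5, 0.7, 0.6]
width: 0.953
finger_force: 0.0
```

apply_moves(motion=[{"x": 0,"y": 0,"z": -0.4,"rx": 0,"ry": 0,"rz": 0,"hand": 0.95},{"x": 0,"y": 0,"z": -0.6,"rx": 0,"ry": 0,"rz": 0,"hand": 0.95},{"x": 0,"y": 0,"z": -0.8,"rx": 0,"ry": 0,"rz": 0,"hand": 0.95},{"x": 0,"y": 0,"z": -0.8,"rx": 0,"ry": 0,"rz": 0,"hand": 0.95},{"x": 0.8,"y": 0,"z": -0.2,"rx": 0,"ry": 0,"rz": 0,"hand": 0.95},{"x": 0.8,"y": 0,"z": -0.2,"rx": 0,"ry": 0,"rz": 0,"hand": 1},{"x": 0.8,"y": 0,"z": -0.2,"rx": 0,"ry": 0,"rz": 0,"hand": 1},{"x": 0.6,"y": 0,"z": -0.1,"rx": 0,"ry": 0,"rz": 0,"hand": 1}])

```text
time_s: 22.5
ee_pos: [547.2, 258.7, 230.7]
eef_rot: [0.312, 0.712, 0.252, -0.576]
contact_force: [0.8, 0.9, 0.3]
width: 0.999
finger_force: 0.0
```

```bash
cat > t4.py <<'E'
from plan import *
yaw=-16.3+180
g=np.array([447,-268,2.])
plan([("tilt",[540,150,260],down(132.7)),("turn",[447,-268,110],down(yaw)),("down",g,None)])
E
python3 t4.py
```

```text
t 22.5 at [547.2 258.7 230.7] j [ 0.03  0.9   1.25  0.95  2.   -0.8 ] w 1.0 F [1. 1. 0.] ff 0.0
tilt turn  n 17 [ 0. -1.  0.]
tilt shift n 3 [-0.625 -0.658 -0.244] | [-1.88 -1.97 -0.73]
turn turn  n 7 [ 0.     0.    -0.966]
turn shift n 12 [-0.058 -0.89   0.312] | [ -0.7  -10.68   3.75]
down shift n 3 [0.  0.  0.9] | [0.  0.  2.7]
```

apply_moves(motion=[{"x": 0,"y": 0,"z": 0,"rx": 0,"ry": -1,"rz": 0,"hand": 1},{"x": 0,"y": 0,"z": 0,"rx": 0,"ry": -1,"rz": 0,"hand": 1},{"x": 0,"y": 0,"z": 0,"rx": 0,"ry": -1,"rz": 0,"hand": 1},{"x": 0,"y": 0,"z": 0,"rx": 0,"ry": -1,"rz": 0,"hand": 1},{"x": 0,"y": 0,"z": 0,"rx": 0,"ry": -1,"rz": 0,"hand": 1},{"x": 0,"y": 0,"z": 0,"rx": 0,"ry": -1,"rz": 0,"hand": 1},{"x": 0,"y": 0,"z": 0,"rx": 0,"ry": -1,"rz": 0,"hand": 1},{"x": 0,"y": 0,"z": 0,"rx": 0,"ry": -1,"rz": 0,"hand": 1}])

```text
time_s: 23.17
ee_pos: [546.9, 258.9, 228.5]
eef_rot: [0.376, 0.858, 0.14, -0.321]
contact_force: [0.3, 0.8, -0.3]
width: 1.002
finger_force: 0.0
```

apply_moves(motion=[{"x": 0,"y": 0,"z": 0,"rx": 0,"ry": -1,"rz": 0,"hand": 1},{"x": 0,"y": 0,"z": 0,"rx": 0,"ry": -1,"rz": 0,"hand": 1},{"x": 0,"y": 0,"z": 0,"rx": 0,"ry": -1,"rz": 0,"hand": 1},{"x": 0,"y": 0,"z": 0,"rx": 0,"ry": -1,"rz": 0,"hand": 1},{"x": 0,"y": 0,"z": 0,"rx": 0,"ry": -1,"rz": 0,"hand": 1},{"x": 0,"y": 0,"z": 0,"rx": 0,"ry": -1,"rz": 0,"hand": 1},{"x": 0,"y": 0,"z": 0,"rx": 0,"ry": -1,"rz": 0,"hand": 1},{"x": 0,"y": 0,"z": 0,"rx": 0,"ry": -1,"rz": 0,"hand": 1}])

```text
time_s: 23.83
ee_pos: [547.0, 259.2, 228.8]
eef_rot: [0.401, 0.915, 0.015, -0.035]
contact_force: [0.4, -0.4, 0.1]
width: 1.001
finger_force: 0.0
```

apply_moves(motion=[{"x": 0,"y": 0,"z": 0,"rx": 0,"ry": -1,"rz": 0,"hand": 1},{"x": 0,"y": 0,"z": 0,"rx": 0,"ry": 0,"rz": -0.97,"hand": 1},{"x": 0,"y": 0,"z": 0,"rx": 0,"ry": 0,"rz": -0.97,"hand": 1},{"x": 0,"y": 0,"z": 0,"rx": 0,"ry": 0,"rz": -0.97,"hand": 1},{"x": 0,"y": 0,"z": 0,"rx": 0,"ry": 0,"rz": -0.97,"hand": 1},{"x": 0,"y": 0,"z": 0,"rx": 0,"ry": 0,"rz": -0.97,"hand": 1},{"x": 0,"y": 0,"z": 0,"rx": 0,"ry": 0,"rz": -0.97,"hand": 1},{"x": 0,"y": 0,"z": 0,"rx": 0,"ry": 0,"rz": -0.97,"hand": 0.44}])

```text
time_s: 24.5
ee_pos: [546.7, 259.2, 228.4]
eef_rot: [0.139, 0.99, -0.0, -0.001]
contact_force: [-0.3, -0.4, 1.1]
width: 0.886
finger_force: 0.0
```

```bash
cat > t4.py <<'E'
from plan import *
plan([("turn",[447,-268,190],down(-16.3+180))])
E
python3 t4.py
```

```text
t 24.5 at [546.7 259.2 228.4] j [ 0.37  0.45  1.5   0.    1.18 -0.93] w 0.89 F [-0. -0.  1.] ff 0.0
turn turn  n 1 [-0.009 -0.021  0.072]
turn shift n 15 [-0.087 -0.89   0.064] | [ -1.31 -13.35   0.96]
```

apply_moves(motion=[{"x": -0.09,"y": -0.89,"z": 0.06,"rx": 0,"ry": 0,"rz": 0,"hand": 0.44},{"x": -0.09,"y": -0.89,"z": 0.06,"rx": 0,"ry": 0,"rz": 0,"hand": 0.44},{"x": -0.09,"y": -0.89,"z": 0.06,"rx": 0,"ry": 0,"rz": 0,"hand": 0.44},{"x": -0.09,"y": -0.89,"z": 0.06,"rx": 0,"ry": 0,"rz": 0,"hand": 0.44},{"x": -0.09,"y": -0.89,"z": 0.06,"rx": 0,"ry": 0,"rz": 0,"hand": 0.44},{"x": -0.09,"y": -0.89,"z": 0.06,"rx": 0,"ry": 0,"rz": 0,"hand": 0.44},{"x": -0.09,"y": -0.89,"z": 0.06,"rx": 0,"ry": 0,"rz": 0,"hand": 0.44},{"x": -0.09,"y": -0.89,"z": 0.06,"rx": 0,"ry": 0,"rz": 0,"hand": 0.44}])

```text
time_s: 25.17
ee_pos: [494.4, -24.0, 209.3]
eef_rot: [0.141, 0.99, -0.0, -0.001]
contact_force: [1.2, -0.2, -0.6]
width: 0.439
finger_force: 0.0
```

apply_moves(motion=[{"x": -0.09,"y": -0.89,"z": 0.06,"rx": 0,"ry": 0,"rz": 0,"hand": 0.44},{"x": -0.09,"y": -0.89,"z": 0.06,"rx": 0,"ry": 0,"rz": 0,"hand": 0.44},{"x": -0.09,"y": -0.89,"z": 0.06,"rx": 0,"ry": 0,"rz": 0,"hand": 0.44},{"x": -0.09,"y": -0.89,"z": 0.06,"rx": 0,"ry": 0,"rz": 0,"hand": 0.44},{"x": -0.09,"y": -0.89,"z": 0.06,"rx": 0,"ry": 0,"rz": 0,"hand": 0.44},{"x": -0.09,"y": -0.89,"z": 0.06,"rx": 0,"ry": 0,"rz": 0,"hand": 0.44},{"x": -0.09,"y": -0.89,"z": 0.06,"rx": 0,"ry": 0,"rz": 0,"hand": 0.44},{"x": 0,"y": 0,"z": 0,"rx": 0,"ry": 0,"rz": 0,"hand": 0.44}])

```text
time_s: 25.83
ee_pos: [448.5, -273.7, 192.2]
eef_rot: [0.143, 0.99, -0.001, -0.001]
contact_force: [0.4, -0.2, -0.5]
width: 0.438
finger_force: 0.0
```

```bash
python3 t4.py; python3 - <<'E'
from m import *
im=robot.camera("wrist"); cv2.imwrite('pics/w6.png',im)
for o in rect("wrist","trivet",14): print(*o)
im=robot.camera("top"); 
for o in rect("top","bottle0",112): print(*o)
for r in robot.landmark_of("top","bottle0"): print(round(r["confidence"],2),at("top",[r["point"]],12))
for r in robot.landmark_of("top","spot0"): print('spot',round(r["confidence"],2),at("top",[r["point"]],12))
for o in rect("top","board",12): print(*o)
cv2.imwrite('pics/t6.png',cv2.resize(im[180:320,130:330],(800,560),interpolation=cv2.INTER_CUBIC))
E
```

```text
t 25.8 at [ 448.5 -273.7  192.2] j [-0.64  0.35  1.76 -0.    1.03 -1.92] w 0.44 F [ 0. -0. -1.] ff 0.0
turn turn  n 1 [-0.026 -0.018 -0.022]
turn shift n 1 [0.077 0.127 0.055] | [0.08 0.13 0.06]
trivet 0.78 [443, -267] [141, 117] -15.9 [439.0, -266.0]
bottle0 0.66 [417, 387] [74, 55] 46.0 [416.0, 386.0]
bottle0 0.6 [480, 319] [71, 48] 45.9 [479.0, 318.0]
0.93 [[427.839725   395.61966609  12.        ]]
0.69 [[483.93335706 327.28198303  12.        ]]
0.47 [[467.73789724 -95.51521926  12.        ]]
0.21 [[303.44305058 284.19481572  12.        ]]
spot 0.9 [[554.3298606 256.0839166  12.       ]]
spot 0.6 [[427.30795844 390.08340155  12.        ]]
spot 0.56 [[493.82017722 314.42395348  12.        ]]
board 0.68 [489, 322] [303, 105] -46.9 [476.0, 332.0]
```

View pics/w6.png

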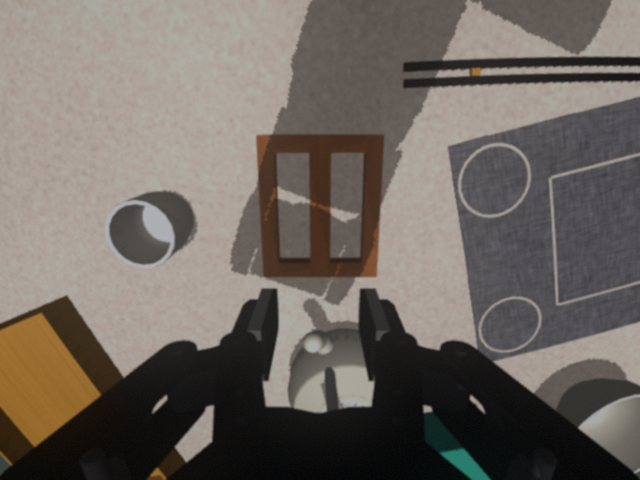

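View pics/t6.png

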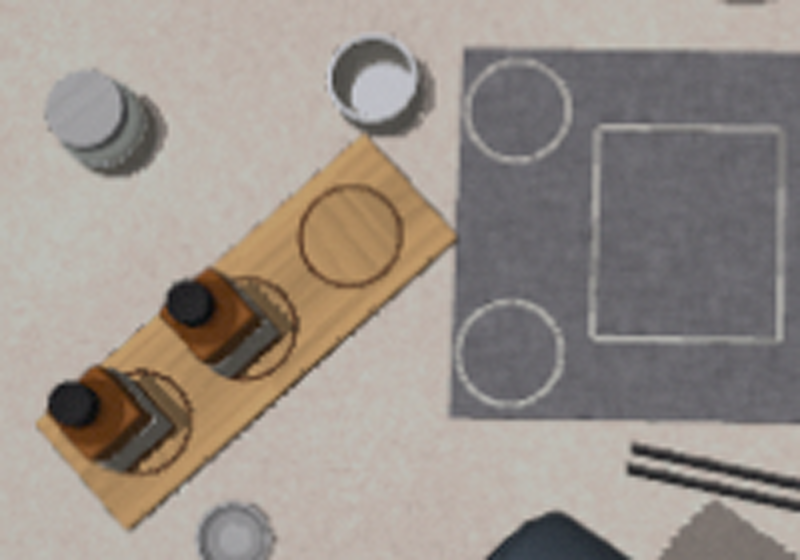

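Both bottles stand in their rings: the middle one is within about 6 mm, the left one within about 12 mm. The wrist view shows the trivet's middle bar at column 320 and the finger midline at 318, so they line up.

apply_moves(motion=[{"x": 0.1,"y": 0.07,"z": 0.8,"rx": -0.02,"ry": -0.02,"rz": -0.02,"hand": 0.44},{"x": 0,"y": 0,"z": 0.9,"rx": 0,"ry": 0,"rz": 0,"hand": 0.44},{"x": 0,"y": 0,"z": 0.9,"rx": 0,"ry": 0,"rz": 0,"hand": 0.44},{"x": 0,"y": 0,"z": 0.9,"rx": 0,"ry": 0,"rz": 0,"hand": 0.44},{"x": 0,"y": 0,"z": 0.65,"rx": 0,"ry": 0,"rz": 0,"hand": 0.44},{"x": 0,"y": 0,"z": 0,"rx": 0,"ry": 0,"rz": 0,"hand": 0.44}])

```text
time_s: 26.68
ee_pos: [444.6, -261.9, 22.0]
eef_rot: [0.139, 0.99, 0.002, -0.003]
contact_force: [-0.8, 0.6, -0.7]
width: 0.439
finger_force: 0.0
```

```bash
python3 t4.py; python3 - <<'E'
from m import *
im=robot.camera("wrist"); cv2.imwrite('pics/w7.png',im)
for o in rect("wrist","trivet",14): print(*o)
E
```

```text
t 26.7 at [ 444.6 -261.9   22. ] j [-0.62  0.61  1.87  0.    0.67 -1.92] w 0.44 F [-1.  1. -1.] ff 0.0
turn turn  n 1 [ 0.046 -0.091  0.073]
turn shift n 5 [-0.02  -0.026 -0.84 ] | [-0.1  -0.13 -4.2 ]
trivet 0.89 [446, -275] [145, 120] -16.8 [430.0, -269.0]
```

View pics/w7.png

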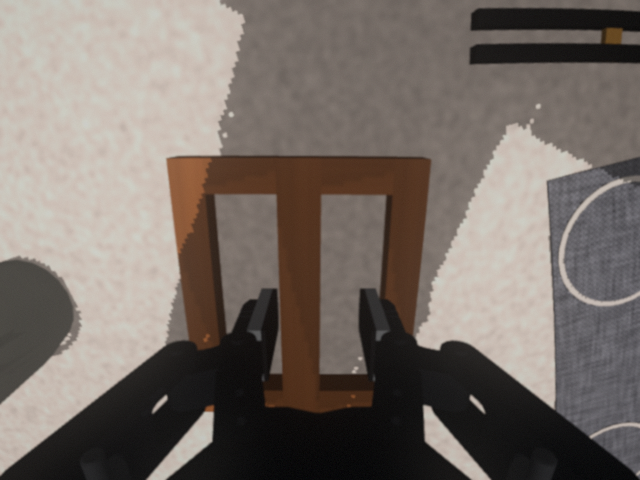

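The middle bar sits at column 299 against the finger midline at 318, so I need to shift about 9 mm to −y. The earlier reading was taken before the arm had settled.

apply_moves(motion=[{"x": 0,"y": -0.21,"z": 0,"rx": 0,"ry": 0,"rz": 0,"hand": 0.44},{"x": 0,"y": 0,"z": 0,"rx": 0,"ry": 0,"rz": 0,"hand": 0.44},{"x": 0,"y": 0,"z": 0,"rx": 0,"ry": 0,"rz": 0,"hand": 0.44}])

```text
time_s: 27.03
ee_pos: [445.0, -273.3, 27.8]
eef_rot: [0.14, 0.99, -0.0, 0.001]
contact_force: [-0.2, 0.9, 0.1]
width: 0.438
finger_force: 0.0
```

```bash
python3 t4.py; python3 - <<'E'
from m import *
im=robot.camera("wrist")
for q in robot.silhouettes("wrist","trivet")[:1]:
    m=q["pixels"]
    for r in (180,220,250,275): 
        xs=np.nonzero(m[r])[0]; g=np.nonzero(np.diff(xs)>5)[0]; print(r,xs[0],[(xs[i],xs[i+1]) for i in g],xs[-1])
E
```

```text
t 27.0 at [ 445.  -273.3   27.8] j [-0.64  0.6   1.86  0.    0.67 -1.93] w 0.44 F [-0.  1.  0.] ff 0.0
turn turn  n 1 [0.001 0.031 0.053]
turn shift n 5 [-0.002  0.028 -0.811] | [-0.01  0.14 -4.06]
180 196 [] 448
220 201 [(np.int64(240), np.int64(302)), (np.int64(342), np.int64(403))] 443
250 204 [(np.int64(243), np.int64(301)), (np.int64(342), np.int64(401))] 440
275 207 [(np.int64(244), np.int64(302)), (np.int64(341), np.int64(398))] 437
```

apply_moves(motion=[{"x": 0,"y": 0.03,"z": 0.25,"rx": 0,"ry": 0,"rz": 0.05,"hand": 0.44},{"x": 0,"y": 0,"z": 0.2,"rx": 0,"ry": 0,"rz": 0,"hand": 0.44},{"x": 0,"y": 0,"z": 0,"rx": 0,"ry": 0,"rz": 0,"hand": 0.44},{"x": 0,"y": 0,"z": 0,"rx": 0,"ry": 0,"rz": 0,"hand": 0.44}])

```text
time_s: 27.47
ee_pos: [444.2, -270.7, 7.3]
eef_rot: [0.141, 0.99, 0.001, -0.001]
contact_force: [0.8, -0.2, -0.5]
width: 0.44
finger_force: 0.0
```

```bash
python3 t4.py
```

```text
t 27.5 at [ 444.2 -270.7    7.3] j [-0.64  0.64  1.86  0.    0.64 -1.93] w 0.44 F [ 1. -0. -1.] ff 0.0
turn turn  n 1 [ 0.022 -0.024  0.012]
turn shift n 5 [-0.01   0.017 -0.914] | [-0.05  0.08 -4.57]
```

apply_moves(motion=[{"x": 0,"y": 0,"z": 0.12,"rx": 0,"ry": 0,"rz": 0,"hand": 0.44},{"x": 0,"y": 0,"z": 0,"rx": 0,"ry": 0,"rz": 0,"hand": 0},{"x": 0,"y": 0,"z": 0,"rx": 0,"ry": 0,"rz": 0,"hand": 0},{"x": 0,"y": 0,"z": 0,"rx": 0,"ry": 0,"rz": 0,"hand": 0},{"x": 0,"y": 0,"z": 0,"rx": 0,"ry": 0,"rz": 0,"hand": 0},{"x": 0,"y": 0,"z": 0,"rx": 0,"ry": 0,"rz": 0,"hand": 0}], squeeze=50)

```text
time_s: 27.97
ee_pos: [444.6, -271.1, 3.4]
eef_rot: [0.141, 0.99, 0.001, -0.0]
contact_force: [0.4, 0.3, -1.7]
width: 0.222
finger_force: 48.9
```

```bash
cat > t5.py <<'E'
from plan import *
s=robot.state(); p=s["ee_pos"]
plan([("lift",[p[0],p[1],110],None),("over",[556,22,110],down(179))])
E
python3 t5.py
```

```text
t 28.0 at [ 444.6 -271.1    3.4] j [-0.64  0.65  1.86  0.    0.63 -1.93] w 0.22 F [ 0.  0. -2.] ff 48.9
lift shift n 3 [ 0.     0.001 -0.889] | [ 0.    0.   -2.67]
over turn  n 4 [ 0.004 -0.    -0.832]
over shift n 9 [-0.295  0.819  0.   ] | [-2.66  7.37  0.  ]
```

apply_moves(motion=[{"x": 0,"y": 0,"z": -0.6,"rx": 0,"ry": 0,"rz": 0,"hand": 0},{"x": 0,"y": 0,"z": -0.9,"rx": 0,"ry": 0,"rz": 0,"hand": 0},{"x": 0,"y": 0,"z": -0.9,"rx": 0,"ry": 0,"rz": 0,"hand": 0},{"x": 0,"y": 0,"z": -0.27,"rx": 0,"ry": 0,"rz": -0.83,"hand": 0},{"x": 0,"y": 0,"z": 0,"rx": 0,"ry": 0,"rz": -0.83,"hand": 0},{"x": 0,"y": 0,"z": 0,"rx": 0,"ry": 0,"rz": -0.83,"hand": 0},{"x": 0,"y": 0,"z": 0,"rx": 0,"ry": 0,"rz": -0.83,"hand": 0}])

```text
time_s: 28.55
ee_pos: [444.6, -271.3, 110.5]
eef_rot: [0.007, 1.0, 0.0, 0.0]
contact_force: [-0.3, 0.4, -1.8]
width: 0.217
finger_force: 49.5
```

apply_moves(motion=[{"x": -0.29,"y": 0.82,"z": 0,"rx": 0,"ry": 0,"rz": 0,"hand": 0},{"x": -0.29,"y": 0.82,"z": 0,"rx": 0,"ry": 0,"rz": 0,"hand": 0},{"x": -0.29,"y": 0.82,"z": 0,"rx": 0,"ry": 0,"rz": 0,"hand": 0},{"x": -0.29,"y": 0.82,"z": 0,"rx": 0,"ry": 0,"rz": 0,"hand": 0},{"x": -0.29,"y": 0.82,"z": 0,"rx": 0,"ry": 0,"rz": 0,"hand": 0},{"x": -0.29,"y": 0.82,"z": 0,"rx": 0,"ry": 0,"rz": 0,"hand": 0},{"x": -0.29,"y": 0.82,"z": 0,"rx": 0,"ry": 0,"rz": 0,"hand": 0},{"x": -0.29,"y": 0.82,"z": 0,"rx": 0,"ry": 0,"rz": 0,"hand": 0}])

```text
time_s: 29.22
ee_pos: [542.4, -8.8, 110.5]
eef_rot: [0.009, 1.0, 0.001, 0.0]
contact_force: [0.8, -0.2, -1.6]
width: 0.215
finger_force: 49.5
```

apply_moves(motion=[{"x": -0.29,"y": 0.82,"z": 0,"rx": 0,"ry": 0,"rz": 0,"hand": 0},{"x": 0,"y": 0,"z": 0,"rx": 0,"ry": 0,"rz": 0,"hand": 0},{"x": 0,"y": 0,"z": 0,"rx": 0,"ry": 0,"rz": 0,"hand": 0}])

```text
time_s: 29.47
ee_pos: [554.4, 23.5, 110.3]
eef_rot: [0.008, 1.0, 0.001, -0.0]
contact_force: [-0.5, -0.8, -1.4]
width: 0.216
finger_force: 49.6
```

```bash
cat > t5.py <<'E'
from plan import *
plan([("over",[556,22,4.5],down(179))])
E
python3 t5.py; python3 - <<'E'
from m import *
robot.camera("wrist")
for o in rect("wrist","mat",0): print(*o)
for o in rect("wrist","trivet",14+robot.state()["ee_pos"][2]-3): print(*o)
for r in robot.landmark_of("wrist","corner0"): print('corner',round(r["confidence"],2),at("wrist",[r["point"]],0))
E
```

```text
t 29.5 at [554.4  23.5 110.3] j [-0.04  0.51  1.74  0.    0.89 -1.6 ] w 0.22 F [-1. -1. -1.] ff 49.6
over turn  n 1 [ 0.014 -0.001  0.027]
over shift n 3 [-0.013 -0.012  0.882] | [-0.04 -0.04  2.65]
mat 0.55 [551, 18] [323, 261] 88.9 [515.0, 19.0]
trivet 0.59 [543, 21] [124, 116] -1.1 [526.0, 21.0]
corner 0.97 [[469.63644738 139.26833239   0.        ]]
corner 0.69 [[640.77507376 137.18301843   0.        ]]
corner 0.63 [[ 465.90101802 -100.26945227    0.        ]]
corner 0.57 [[ 634.47394287 -106.11315071    0.        ]]
```

apply_moves(motion=[{"x": 0,"y": -0.08,"z": 0.9,"rx": 0,"ry": 0,"rz": 0,"hand": 0},{"x": 0,"y": 0,"z": 0.9,"rx": 0,"ry": 0,"rz": 0,"hand": 0},{"x": 0,"y": 0,"z": 0.6,"rx": 0,"ry": 0,"rz": 0,"hand": 0},{"x": 0,"y": 0,"z": 0.15,"rx": 0,"ry": 0,"rz": 0,"hand": 0},{"x": 0,"y": 0,"z": 0,"rx": 0,"ry": 0,"rz": 0,"hand": 0},{"x": 0,"y": 0,"z": 0,"rx": 0,"ry": 0,"rz": 0,"hand": 0}])

```text
time_s: 30.17
ee_pos: [554.9, 18.4, 9.5]
eef_rot: [0.009, 1.0, 0.001, 0.001]
contact_force: [0.5, -0.0, -0.6]
width: 0.219
finger_force: 49.6
```

apply_moves(motion=[{"x": 0,"y": 0,"z": 0.06,"rx": 0,"ry": 0,"rz": 0,"hand": 0},{"x": 0,"y": 0,"z": 0,"rx": 0,"ry": 0,"rz": 0,"hand": 0}])

```text
time_s: 30.33
ee_pos: [555.1, 18.8, 7.4]
eef_rot: [0.009, 1.0, 0.001, 0.001]
contact_force: [0.3, 0.1, -1.5]
width: 0.214
finger_force: 49.6
```

```bash
python3 t5.py
```

```text
t 30.3 at [555.1  18.8   7.4] j [-0.05  0.68  1.77  0.    0.68 -1.6 ] w 0.21 F [ 0.  0. -1.] ff 49.6
over turn  n 1 [ 0.014  0.029 -0.01 ]
over shift n 1 [-0.02   0.081  0.072] | [-0.02  0.08  0.07]
```

apply_moves(motion=[{"x": 0,"y": 0,"z": 0.07,"rx": 0,"ry": 0,"rz": 0,"hand": 0},{"x": 0,"y": 0,"z": 0.03,"rx": 0,"ry": 0,"rz": 0,"hand": 0},{"x": 0,"y": 0,"z": 0,"rx": 0,"ry": 0,"rz": 0,"hand": 0},{"x": 0,"y": 0,"z": 0,"rx": 0,"ry": 0,"rz": 0,"hand": 0}])

```text
time_s: 30.67
ee_pos: [554.8, 18.9, 3.2]
eef_rot: [0.009, 1.0, 0.001, 0.001]
contact_force: [-3.3, -0.6, 7.9]
width: 0.217
finger_force: 50.8
```

apply_moves(motion=[{"x": 0,"y": 0,"z": 0,"rx": 0,"ry": 0,"rz": 0,"hand": 0.35},{"x": 0,"y": 0,"z": 0,"rx": 0,"ry": 0,"rz": 0,"hand": 0.42},{"x": 0,"y": 0,"z": 0,"rx": 0,"ry": 0,"rz": 0,"hand": 0.42},{"x": 0,"y": 0,"z": -0.4,"rx": 0,"ry": 0,"rz": 0,"hand": 0.42},{"x": 0,"y": 0,"z": -0.6,"rx": 0,"ry": 0,"rz": 0,"hand": 0.42},{"x": 0,"y": 0,"z": -0.9,"rx": 0,"ry": 0,"rz": 0,"hand": 0.42},{"x": 0,"y": 0,"z": -0.9,"rx": 0,"ry": 0,"rz": 0,"hand": 0.42},{"x": 0,"y": 0,"z": -0.9,"rx": 0,"ry": 0,"rz": 0,"hand": 0.42}])

```text
time_s: 31.33
ee_pos: [553.9, 18.8, 151.6]
eef_rot: [0.009, 1.0, 0.001, -0.0]
contact_force: [1.1, -0.2, -1.0]
width: 0.424
finger_force: 0.0
```

apply_moves(motion=[{"x": 0,"y": 0,"z": -0.9,"rx": 0,"ry": 0,"rz": 0,"hand": 0.42},{"x": 0,"y": 0,"z": -0.9,"rx": 0,"ry": 0,"rz": 0,"hand": 1},{"x": 0,"y": 0,"z": -0.9,"rx": 0,"ry": 0,"rz": 0,"hand": 1},{"x": 0,"y": 0,"z": -0.9,"rx": 0,"ry": 0,"rz": 0,"hand": 1},{"x": 0,"y": 0,"z": 0,"rx": 0,"ry": 0,"rz": 0,"hand": 1},{"x": 0,"y": 0,"z": 0,"rx": 0,"ry": 0,"rz": 0,"hand": 1}])

```text
time_s: 31.83
ee_pos: [554.9, 18.7, 295.8]
eef_rot: [0.009, 1.0, 0.001, 0.002]
contact_force: [0.2, 0.5, -0.8]
width: 0.997
finger_force: 0.0
```

```bash
python3 - <<'E'
from m import *
from plan import plan
plan([])
im=robot.camera("wrist")
for o in rect("wrist","mat",0): print(*o)
for o in rect("wrist","trivet",14): print(*o)
for r in robot.landmark_of("wrist","corner0"): print('corner',round(r["confidence"],2),at("wrist",[r["point"]],0))
for c in("top","scene"):
  robot.camera(c)
  for n,z in(("mat",0),("trivet",14),("cup0",60)):
    for o in rect(c,n,z): print(c,*o)
q=robot.silhouettes("scene","teapot")[0]; print(q["confidence"],q["point"])
im=robot.camera("top")
for q in robot.silhouettes("top","teapot")[:2]: print(q["confidence"],q["point"])
# dark bar
H=im[170:250,395:450]; 
m=(H.max(2)<75)|((H[...,2].astype(int)-H[...,0]>25)&(H[...,2]<110))
ys,xs=np.nonzero(m); P=at("top",np.c_[xs+395,ys+170],157)[:,:2].astype(np.float32); print(len(P),cv2.minAreaRect(P))
cv2.imwrite('pics/tp.png',cv2.resize(np.hstack([H,np.dstack([m*255]*3).astype(np.uint8)]),None,fx=6,fy=6))
E
```

```text
t 31.8 at [554.9  18.7 295.8] j [-0.05  0.3   1.56  0.    1.28 -1.6 ] w 1.0 F [ 0.  1. -1.] ff 0.0
mat 0.69 [548, 20] [320, 259] 88.9 [540.0, 20.0]
trivet 0.78 [549, 19] [137, 116] -1.1 [547.0, 18.0]
corner 0.97 [[466.1272039  140.57069856   0.        ]]
corner 0.91 [[638.2292762  140.22930103   0.        ]]
corner 0.89 [[461.67998431 -98.49962346   0.        ]]
corner 0.6 [[ 634.47171422 -100.55657133    0.        ]]
corner 0.52 [[485.40183928 323.11072246   0.        ]]
top mat 0.76 [555, -88] [259, 96] -1.0 [550.0, -93.0]
top trivet 0.51 [632, 429] [87, 60] 46.3 [632.0, 429.0]
top cup0 0.87 [648, 229] [71, 61] 34.6 [648.0, 229.0]
top cup0 0.59 [810, -18] [136, 94] 78.6 [802.0, -17.0]
top cup0 0.57 [410, -416] [69, 63] -65.2 [410.0, -416.0]
scene trivet 0.74 [559, 22] [146, 121] -0.7 [561.0, 22.0]
scene trivet 0.6 [561, 27] [318, 259] 89.6 [565.0, 30.0]
scene trivet 0.54 [767, -231] [167, 88] 83.7 [767.0, -229.0]
scene trivet 0.41 [491, 323] [297, 102] -47.6 [496.0, 330.0]
scene cup0 0.78 [661, 239] [80, 61] 45.2 [661.0, 237.0]
scene cup0 0.76 [430, -401] [115, 57] 50.7 [428.0, -401.0]
scene cup0 0.59 [516, 332] [288, 98] -47.4 [520.0, 339.0]
0.81 [225.7, 188.3]
0.8 [416.9, 205.4]
0.22 [247.6, 148.0]
318 ((646.4942016601562, -276.77996826171875), (151.55191040039062, 65.42857360839844), 27.119115829467773)
```

View pics/tp.png

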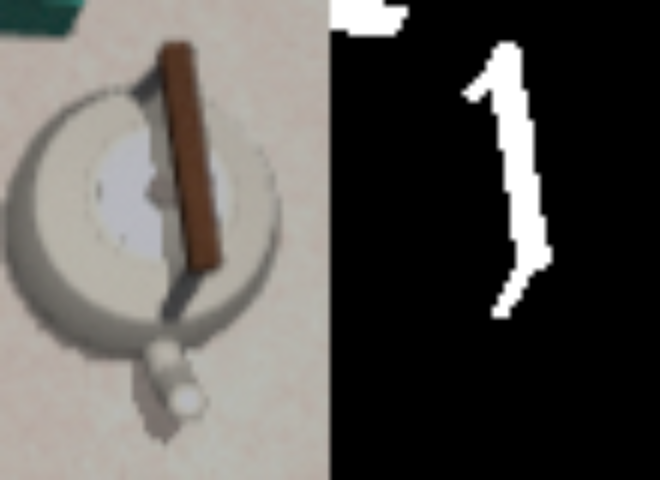

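The bar shows clearly in the crop, from (178,45) to (204,268), with the spout towards the robot. The trivet lies about 2 mm from the mat's centre.

```bash
cat > t6.py <<'E'
from plan import *
e=at("top",[[395+178/6,170+45/6],[395+204/6,170+268/6]],157); print(e)
c=e.mean(0); d=e[1]-e[0]; yaw=np.degrees(np.arctan2(d[1],d[0])); print(c,yaw,np.linalg.norm(d))
plan([("over",[c[0],c[1],296],None),("down",[c[0],c[1],185],down(yaw)),("grip",[c[0],c[1],131],None)])
E
python3 t6.py
```

```text
[[ 681.73666661 -292.7970388   157.        ]
 [ 584.94657055 -299.60373594  157.        ]]
[ 633.34161858 -296.20038737  157.        ] -175.9773362384891 97.02913903311854
t 32.6 at [554.3  18.6 294.1] j [-0.05  0.3   1.56  0.    1.28 -1.6 ] w 1.0 F [-0. -0. -1.] ff 0.0
over shift n 9 [-0.235 -0.87  -0.006] | [-2.12 -7.83 -0.06]
down turn  n 2 [ 0.007  0.    -0.552]
down shift n 3 [0.    0.    0.925] | [0.   0.   2.78]
grip shift n 2 [0.    0.    0.675] | [0.   0.   1.35]
```

apply_moves(motion=[{"x": -0.23,"y": -0.87,"z": 0,"rx": 0,"ry": 0,"rz": 0,"hand": 1},{"x": -0.23,"y": -0.87,"z": 0,"rx": 0,"ry": 0,"rz": 0,"hand": 1},{"x": -0.23,"y": -0.87,"z": 0,"rx": 0,"ry": 0,"rz": 0,"hand": 1},{"x": -0.23,"y": -0.87,"z": 0,"rx": 0,"ry": 0,"rz": 0,"hand": 1},{"x": -0.23,"y": -0.87,"z": 0,"rx": 0,"ry": 0,"rz": 0,"hand": 1},{"x": -0.23,"y": -0.87,"z": 0,"rx": 0,"ry": 0,"rz": 0,"hand": 1},{"x": -0.23,"y": -0.87,"z": 0,"rx": 0,"ry": 0,"rz": 0,"hand": 1},{"x": -0.23,"y": -0.87,"z": 0,"rx": 0,"ry": 0,"rz": 0,"hand": 1}])

```text
time_s: 33.25
ee_pos: [623.0, -262.9, 293.7]
eef_rot: [0.009, 1.0, 0.001, 0.0]
contact_force: [0.1, 1.1, 0.3]
width: 0.995
finger_force: 0.0
```

apply_moves(motion=[{"x": -0.23,"y": -0.87,"z": 0,"rx": 0,"ry": 0,"rz": -0.55,"hand": 1},{"x": 0,"y": 0,"z": 0.7,"rx": 0,"ry": 0,"rz": -0.55,"hand": 1},{"x": 0,"y": 0,"z": 0.7,"rx": 0,"ry": 0,"rz": 0,"hand": 1},{"x": 0,"y": 0,"z": 0,"rx": 0,"ry": 0,"rz": 0,"hand": 1},{"x": 0,"y": 0,"z": 0,"rx": 0,"ry": 0,"rz": 0,"hand": 1},{"x": 0,"y": 0,"z": 0,"rx": 0,"ry": 0,"rz": 0,"hand": 1}])

```text
time_s: 33.75
ee_pos: [632.0, -295.9, 239.6]
eef_rot: [-0.035, 0.999, 0.0, 0.001]
contact_force: [0.0, 0.8, 0.7]
width: 0.997
finger_force: 0.0
```

```bash
python3 t6.py; python3 - <<'E'
from h import *
im=robot.camera("wrist"); cv2.imwrite('pics/w8.png',im)
E
```

```text
[[ 681.73666661 -292.7970388   157.        ]
 [ 584.94657055 -299.60373594  157.        ]]
[ 633.34161858 -296.20038737  157.        ] -175.9773362384891 97.02913903311854
t 33.8 at [ 632.  -295.9  239.6] j [-0.5   0.62  1.21  0.    1.31 -2.15] w 1.0 F [0. 1. 1.] ff 0.0
over shift n 2 [-0.018 -0.005 -0.705] | [-0.04 -0.01 -1.41]
down turn  n 1 [ 0.001  0.022 -0.002]
down shift n 3 [0.    0.    0.925] | [0.   0.   2.78]
grip shift n 2 [0.    0.    0.675] | [0.   0.   1.35]
```

View pics/w8.png

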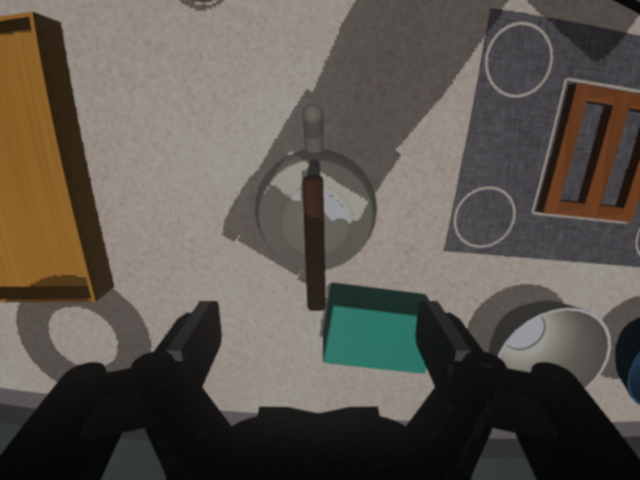

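The bar lies between the fingers at columns 313–317, and the finger midline is 318. I'll check its centre numerically.

```bash
python3 - <<'E'
from h import *
e=at("wrist",[[313,177],[317,308]],157); print(e, e.mean(0))
E
```

```text
[[ 582.43309578 -302.90641026  157.        ]
 [ 678.69653274 -293.66987906  157.        ]] [ 630.56481426 -298.28814466  157.        ]
```

apply_moves(motion=[{"x": 0.04,"y": -0.05,"z": 0.9,"rx": 0,"ry": 0,"rz": -0.2,"hand": 1},{"x": 0,"y": 0,"z": 0.9,"rx": 0,"ry": 0,"rz": 0,"hand": 1},{"x": 0,"y": 0,"z": 0.85,"rx": 0,"ry": 0,"rz": 0,"hand": 1},{"x": 0,"y": 0,"z": 0,"rx": 0,"ry": 0,"rz": 0,"hand": 1},{"x": 0,"y": 0,"z": 0,"rx": 0,"ry": 0,"rz": 0,"hand": 1}], squeeze=40)

```text
time_s: 34.22
ee_pos: [630.2, -297.7, 132.6]
eef_rot: [-0.043, 0.999, 0.001, -0.0]
contact_force: [-0.0, 0.2, 0.2]
width: 1.005
finger_force: 0.0
```

apply_moves(motion=[{"x": 0,"y": 0,"z": 0,"rx": 0,"ry": 0,"rz": 0,"hand": 0.3},{"x": 0,"y": 0,"z": 0,"rx": 0,"ry": 0,"rz": 0,"hand": 0.3},{"x": 0,"y": 0,"z": 0,"rx": 0,"ry": 0,"rz": 0,"hand": 0.3},{"x": 0,"y": 0,"z": 0,"rx": 0,"ry": 0,"rz": 0,"hand": 0.3},{"x": 0,"y": 0,"z": 0,"rx": 0,"ry": 0,"rz": 0,"hand": 0.3},{"x": 0,"y": 0,"z": 0,"rx": 0,"ry": 0,"rz": 0,"hand": 0},{"x": 0,"y": 0,"z": 0,"rx": 0,"ry": 0,"rz": 0,"hand": 0},{"x": 0,"y": 0,"z": 0,"rx": 0,"ry": 0,"rz": 0,"hand": 0}])

```text
time_s: 34.88
ee_pos: [630.0, -298.4, 132.2]
eef_rot: [-0.043, 0.999, 0.0, 0.0]
contact_force: [-0.7, -2.8, 4.3]
width: 0.152
finger_force: 41.5
```

apply_moves(motion=[{"x": 0,"y": 0,"z": 0,"rx": 0,"ry": 0,"rz": 0,"hand": 0},{"x": 0,"y": 0,"z": 0,"rx": 0,"ry": 0,"rz": 0,"hand": 0},{"x": 0,"y": 0,"z": 0,"rx": 0,"ry": 0,"rz": 0,"hand": 0},{"x": 0,"y": 0,"z": 0,"rx": 0,"ry": 0,"rz": 0,"hand": 0}], squeeze=110)

```text
time_s: 35.22
ee_pos: [630.1, -298.5, 132.4]
eef_rot: [-0.043, 0.999, 0.0, 0.0]
contact_force: [-1.9, -3.8, 4.9]
width: 0.138
finger_force: 108.4
```

```bash
cat > t7.py <<'E'
from plan import *
s=robot.state(); p=s["ee_pos"]
plan([("lift",[p[0],p[1],p[2]+60],None),("over",[554.5,19,p[2]+60],down(180))])
E
python3 t7.py
```

```text
t 35.2 at [ 630.1 -298.5  132.4] j [-0.51  0.72  1.31  0.    1.12 -2.17] w 0.14 F [-2. -4.  5.] ff 108.4
lift shift n 2 [-0.001  0.    -0.75 ] | [-0.   0.  -1.5]
over turn  n 2 [0.001 0.005 0.536]
over shift n 9 [0.21  0.882 0.   ] | [1.89 7.94 0.  ]
```

apply_moves(motion=[{"x": 0,"y": 0,"z": -0.2,"rx": 0,"ry": 0,"rz": 0,"hand": 0},{"x": 0,"y": 0,"z": -0.4,"rx": 0,"ry": 0,"rz": 0,"hand": 0},{"x": 0,"y": 0,"z": -0.4,"rx": 0,"ry": 0,"rz": 0,"hand": 0},{"x": 0,"y": 0,"z": -0.4,"rx": 0,"ry": 0,"rz": 0.36,"hand": 0},{"x": 0,"y": 0,"z": -0.1,"rx": 0,"ry": 0,"rz": 0.36,"hand": 0},{"x": 0,"y": 0,"z": 0,"rx": 0,"ry": 0,"rz": 0.36,"hand": 0}])

```text
time_s: 35.72
ee_pos: [630.0, -297.6, 192.5]
eef_rot: [0.001, 1.0, 0.001, 0.0]
contact_force: [0.8, -0.2, -8.1]
width: 0.139
finger_force: 108.1
```

apply_moves(motion=[{"x": 0.05,"y": 0.22,"z": 0,"rx": 0,"ry": 0,"rz": 0,"hand": 0},{"x": 0.1,"y": 0.42,"z": 0,"rx": 0,"ry": 0,"rz": 0,"hand": 0},{"x": 0.15,"y": 0.62,"z": 0,"rx": 0,"ry": 0,"rz": 0,"hand": 0},{"x": 0.15,"y": 0.62,"z": 0,"rx": 0,"ry": 0,"rz": 0,"hand": 0},{"x": 0.15,"y": 0.62,"z": 0,"rx": 0,"ry": 0,"rz": 0,"hand": 0},{"x": 0.15,"y": 0.62,"z": 0,"rx": 0,"ry": 0,"rz": 0,"hand": 0},{"x": 0.15,"y": 0.62,"z": 0,"rx": 0,"ry": 0,"rz": 0,"hand": 0},{"x": 0.15,"y": 0.62,"z": 0,"rx": 0,"ry": 0,"rz": 0,"hand": 0}])

```text
time_s: 36.38
ee_pos: [586.5, -121.4, 190.9]
eef_rot: [-0.0, 1.0, 0.001, -0.001]
contact_force: [0.7, 0.1, -7.7]
width: 0.137
finger_force: 108.0
```

apply_moves(motion=[{"x": 0.15,"y": 0.62,"z": 0,"rx": 0,"ry": 0,"rz": 0,"hand": 0},{"x": 0.15,"y": 0.62,"z": 0,"rx": 0,"ry": 0,"rz": 0,"hand": 0},{"x": 0.15,"y": 0.62,"z": 0,"rx": 0,"ry": 0,"rz": 0,"hand": 0},{"x": 0.15,"y": 0.62,"z": 0,"rx": 0,"ry": 0,"rz": 0,"hand": 0},{"x": 0.12,"y": 0.5,"z": 0,"rx": 0,"ry": 0,"rz": 0,"hand": 0},{"x": 0.08,"y": 0.3,"z": 0,"rx": 0,"ry": 0,"rz": 0,"hand": 0},{"x": 0,"y": 0,"z": 0,"rx": 0,"ry": 0,"rz": 0,"hand": 0},{"x": 0,"y": 0,"z": 0,"rx": 0,"ry": 0,"rz": 0,"hand": 0}])

```text
time_s: 37.05
ee_pos: [555.6, 8.2, 191.7]
eef_rot: [-0.001, 1.0, 0.001, -0.0]
contact_force: [0.1, -0.5, -7.2]
width: 0.141
finger_force: 108.0
```

```bash
cat > t7.py <<'E'
from plan import *
plan([("over",[555,19.5,152],down(180))])
E
python3 t7.py; python3 - <<'E'
from h import *
robot.camera("scene"); q=robot.silhouettes("scene","teapot")[0]; print(q["confidence"],q["point"])
ys,xs=np.nonzero(q["pixels"]); print(xs.min(),xs.max(),ys.min(),ys.max())
E
```

```text
t 37.0 at [555.6   8.2 191.7] j [-0.07  0.41  1.68  0.    1.06 -1.64] w 0.14 F [ 0. -0. -7.] ff 108.0
over shift n 2 [0.007 0.141 0.496] | [0.01 0.28 0.99]
0.67 [329.8, 266.2]
249 401 210 329
```

apply_moves(motion=[{"x": 0.01,"y": 0.28,"z": 0,"rx": 0,"ry": 0,"rz": 0,"hand": 0},{"x": 0,"y": 0,"z": 0.4,"rx": 0,"ry": 0,"rz": 0,"hand": 0},{"x": 0,"y": 0,"z": 0.4,"rx": 0,"ry": 0,"rz": 0,"hand": 0},{"x": 0,"y": 0,"z": 0.22,"rx": 0,"ry": 0,"rz": 0,"hand": 0},{"x": 0,"y": 0,"z": 0,"rx": 0,"ry": 0,"rz": 0,"hand": 0},{"x": 0,"y": 0,"z": 0,"rx": 0,"ry": 0,"rz": 0,"hand": 0}])

```text
time_s: 37.65
ee_pos: [555.7, 18.6, 151.2]
eef_rot: [0.0, 1.0, 0.001, -0.0]
contact_force: [1.1, 0.1, -8.3]
width: 0.139
finger_force: 107.9
```

apply_moves(motion=[{"x": 0,"y": 0,"z": 0.04,"rx": 0,"ry": 0,"rz": 0,"hand": 0},{"x": 0,"y": 0,"z": 0,"rx": 0,"ry": 0,"rz": 0,"hand": 0}])

```text
time_s: 37.82
ee_pos: [556.2, 18.8, 150.3]
eef_rot: [0.0, 1.0, 0.001, 0.001]
contact_force: [0.0, -0.9, -6.6]
width: 0.142
finger_force: 107.9
```

apply_moves(motion=[{"x": 0,"y": 0,"z": 0.04,"rx": 0,"ry": 0,"rz": 0,"hand": 0},{"x": 0,"y": 0,"z": 0,"rx": 0,"ry": 0,"rz": 0,"hand": 0}])

```text
time_s: 37.98
ee_pos: [555.8, 18.8, 148.3]
eef_rot: [0.0, 1.0, 0.001, 0.0]
contact_force: [-0.4, -0.4, -7.5]
width: 0.142
finger_force: 108.0
```

```bash
python3 t7.py
```

```text
t 38.0 at [555.8  18.8 148.3] j [-0.05  0.46  1.71  0.    0.97 -1.62] w 0.14 F [-0. -0. -8.] ff 108.0
over shift n 1 [ 0.02   0.016 -0.094] | [ 0.02  0.02 -0.09]
```

apply_moves(motion=[{"x": 0,"y": 0,"z": 0.04,"rx": 0,"ry": 0,"rz": 0,"hand": 0},{"x": 0,"y": 0,"z": 0,"rx": 0,"ry": 0,"rz": 0,"hand": 0}])

```text
time_s: 38.15
ee_pos: [555.7, 18.9, 146.5]
eef_rot: [0.0, 1.0, 0.001, 0.0]
contact_force: [0.2, -0.7, -7.9]
width: 0.14
finger_force: 108.1
```

apply_moves(motion=[{"x": 0,"y": 0,"z": 0.03,"rx": 0,"ry": 0,"rz": 0,"hand": 0},{"x": 0,"y": 0,"z": 0,"rx": 0,"ry": 0,"rz": 0,"hand": 0}])

```text
time_s: 38.32
ee_pos: [556.1, 18.8, 146.4]
eef_rot: [0.0, 1.0, 0.001, 0.001]
contact_force: [-3.9, -0.8, 4.9]
width: 0.14
finger_force: 109.7
```

apply_moves(motion=[{"x": 0,"y": 0,"z": 0,"rx": 0,"ry": 0,"rz": 0,"hand": 0.3},{"x": 0,"y": 0,"z": 0,"rx": 0,"ry": 0,"rz": 0,"hand": 0.5},{"x": 0,"y": 0,"z": 0,"rx": 0,"ry": 0,"rz": 0,"hand": 0.9},{"x": 0,"y": 0,"z": 0,"rx": 0,"ry": 0,"rz": 0,"hand": 0.9},{"x": 0,"y": 0,"z": 0,"rx": 0,"ry": 0,"rz": 0,"hand": 0.9},{"x": 0,"y": 0,"z": -0.3,"rx": 0,"ry": 0,"rz": 0,"hand": 0.9},{"x": 0,"y": 0,"z": -0.6,"rx": 0,"ry": 0,"rz": 0,"hand": 0.9},{"x": 0,"y": 0,"z": -0.9,"rx": 0,"ry": 0,"rz": 0,"hand": 1}])

```text
time_s: 38.98
ee_pos: [554.4, 18.9, 215.8]
eef_rot: [0.0, 1.0, 0.001, -0.002]
contact_force: [0.7, -0.7, -0.3]
width: 0.994
finger_force: 0.0
```

apply_moves(motion=[{"x": 0,"y": 0,"z": -0.9,"rx": 0,"ry": 0,"rz": 0,"hand": 1},{"x": 0,"y": 0,"z": -0.9,"rx": 0,"ry": 0,"rz": 0,"hand": 1},{"x": 0,"y": 0,"z": 0,"rx": 0,"ry": 0,"rz": 0,"hand": 1},{"x": 0,"y": 0,"z": 0,"rx": 0,"ry": 0,"rz": 0,"hand": 1}])

```text
time_s: 39.32
ee_pos: [556.4, 18.7, 291.1]
eef_rot: [0.0, 1.0, 0.0, 0.002]
contact_force: [0.3, 0.7, -1.6]
width: 0.999
finger_force: 0.0
```

```bash
cat > cups.py <<'E'
from m import *
def cups(cam):
    robot.camera(cam); out=[]
    for q in robot.silhouettes(cam,"cup0"):
        if q["confidence"]<.4: continue
        m=q["pixels"].astype(np.uint8); ys,xs=np.nonzero(m)
        if len(xs)<20: continue
        # fit: model silhouette = hull of foot/rim circles; refine xy by comparing centroid
        a=np.linspace(0,2*np.pi,40); c=np.array([xs.mean(),ys.mean()]); p=at(cam,[c],30)[0,:2]
        for _ in range(6):
            M=np.r_[np.c_[p[0]+31*np.cos(a),p[1]+31*np.sin(a),0*a+60],np.c_[p[0]+27*np.cos(a),p[1]+27*np.sin(a),0*a]]
            h=cv2.convexHull(proj(cam,M).astype(np.float32)); mo=cv2.moments(h); e=np.array([mo["m10"]/mo["m00"],mo["m01"]/mo["m00"]])
            p=p+(at(cam,[c],30)-at(cam,[e],30))[0,:2]
        out.append((cam,round(q["confidence"],2),np.round(p,1),"area",len(xs),"model",round(mo["m00"])))
    return out
E
python3 - <<'E'
from cups import *
for c in("top","scene"):
  for o in cups(c): print(*o)
from plan import plan; plan([])
E
```

```text
top 0.85 [ 412.8 -419.6] area 533 model 504
top 0.58 [653.  234.2] area 408 model 485
scene 0.92 [ 409.3 -426.5] area 435 model 473
scene 0.88 [652.2 232.5] area 791 model 777
scene 0.48 [590.2  61.3] area 7245 model 667
t 39.5 at [555.2  18.8 287.8] j [-0.05  0.31  1.57  0.    1.27 -1.62] w 1.0 F [ 1. -0. -0.] ff 0.0
```

```bash
cat > t8.py <<'E'
from plan import *
import sys
a=list(map(float,sys.argv[1:])); plan([("go",a[:3],down(a[3]))])
E
python3 t8.py 652 233.5 180 180
```

```text
t 39.5 at [555.2  18.8 287.8] j [-0.05  0.31  1.57  0.    1.27 -1.62] w 1.0 F [ 1. -0. -0.] ff 0.0
go turn  n 1 [ 0.017 -0.031 -0.006]
go shift n 7 [-0.346  0.767  0.385] | [-2.42  5.37  2.7 ]
```

apply_moves(motion=[{"x": -0.35,"y": 0.77,"z": 0,"rx": 0,"ry": 0,"rz": 0,"hand": 1},{"x": -0.35,"y": 0.77,"z": 0,"rx": 0,"ry": 0,"rz": 0,"hand": 1},{"x": -0.35,"y": 0.77,"z": 0,"rx": 0,"ry": 0,"rz": 0,"hand": 1},{"x": -0.35,"y": 0.77,"z": 0,"rx": 0,"ry": 0,"rz": 0,"hand": 1},{"x": -0.35,"y": 0.77,"z": 0.3,"rx": 0,"ry": 0,"rz": 0,"hand": 1},{"x": -0.35,"y": 0.77,"z": 0.3,"rx": 0,"ry": 0,"rz": 0,"hand": 1},{"x": -0.32,"y": 0.75,"z": 0.3,"rx": 0,"ry": 0,"rz": 0,"hand": 1},{"x": 0,"y": 0,"z": 0.9,"rx": 0,"ry": 0,"rz": 0,"hand": 1}])

```text
time_s: 40.18
ee_pos: [654.9, 238.8, 219.1]
eef_rot: [-0.001, 1.0, 0.002, 0.003]
contact_force: [2.3, 0.7, -0.5]
width: 1.0
finger_force: 0.0
```

apply_moves(motion=[{"x": 0,"y": 0,"z": 0.9,"rx": 0,"ry": 0,"rz": 0,"hand": 1},{"x": 0,"y": 0,"z": 0,"rx": 0,"ry": 0,"rz": 0,"hand": 1},{"x": 0,"y": 0,"z": 0,"rx": 0,"ry": 0,"rz": 0,"hand": 1},{"x": 0,"y": 0,"z": 0,"rx": 0,"ry": 0,"rz": 0,"hand": 1}])

```text
time_s: 40.52
ee_pos: [653.3, 233.5, 183.3]
eef_rot: [0.0, 1.0, 0.001, 0.001]
contact_force: [0.5, -0.3, 1.2]
width: 1.0
finger_force: 0.0
```

```bash
python3 t8.py 652 233.5 25 180;  python3 - <<'E'
from cups import *
for o in cups("wrist"): print(*o)
for r in robot.landmark_of("wrist","corner0"): print('corner',round(r["confidence"],2),np.round(at("wrist",[r["point"]],0)))
for r in robot.landmark_of("wrist","bottle0"): print('bottle',round(r["confidence"],2),np.round(at("wrist",[r["point"]],12)))
for r in robot.landmark_of("wrist","spot0"): print('spot',round(r["confidence"],2),np.round(at("wrist",[r["point"]],12)))
E
```

```text
t 40.5 at [653.3 233.5 183.3] j [ 0.28  0.66  1.28  0.    1.2  -1.29] w 1.0 F [ 0. -0.  1.] ff 0.0
go turn  n 1 [ 0.021  0.02  -0.01 ]
go shift n 5 [ 0.006 -0.     0.791] | [ 0.03 -0.    3.96]
wrist 0.82 [648.1 231.8] area 4775 model 4687
wrist 0.75 [796.2 174.9] area 10311 model 4249
corner 0.97 [[470. 139.   0.]]
bottle 0.73 [[483. 324.  12.]]
spot 0.81 [[546. 251.  12.]]
```

apply_moves(motion=[{"x": 0.1,"y": -0.04,"z": 0.6,"rx": 0,"ry": 0,"rz": 0,"hand": 1},{"x": 0,"y": 0,"z": 0.9,"rx": 0,"ry": 0,"rz": 0,"hand": 1},{"x": 0,"y": 0,"z": 0.9,"rx": 0,"ry": 0,"rz": 0,"hand": 1},{"x": 0,"y": 0,"z": 0.9,"rx": 0,"ry": 0,"rz": 0,"hand": 1},{"x": 0,"y": 0,"z": 0.6,"rx": 0,"ry": 0,"rz": 0,"hand": 1},{"x": 0,"y": 0,"z": 0,"rx": 0,"ry": 0,"rz": 0,"hand": 1},{"x": 0,"y": 0,"z": 0,"rx": 0,"ry": 0,"rz": 0,"hand": 1}])

```text
time_s: 41.35
ee_pos: [648.6, 232.1, 25.8]
eef_rot: [0.0, 1.0, 0.0, -0.0]
contact_force: [0.2, -0.5, 1.2]
width: 1.004
finger_force: 0.0
```

apply_moves(motion=[{"x": 0,"y": 0,"z": 0,"rx": 0,"ry": 0,"rz": 0,"hand": 0.6},{"x": 0,"y": 0,"z": 0,"rx": 0,"ry": 0,"rz": 0,"hand": 0.6},{"x": 0,"y": 0,"z": 0,"rx": 0,"ry": 0,"rz": 0,"hand": 0.6},{"x": 0,"y": 0,"z": 0,"rx": 0,"ry": 0,"rz": 0,"hand": 0.5},{"x": 0,"y": 0,"z": 0,"rx": 0,"ry": 0,"rz": 0,"hand": 0.5}], squeeze=40)

```text
time_s: 41.77
ee_pos: [650.1, 232.6, 28.6]
eef_rot: [0.0, 1.0, 0.001, 0.002]
contact_force: [0.0, 0.5, 7.4]
width: 0.704
finger_force: 43.1
```

```bash
python3 t8.py 639 139 27 180
```

```text
t 41.8 at [650.1 232.6  28.6] j [ 0.28  0.83  1.38  0.    0.93 -1.3 ] w 0.7 F [0. 0. 7.] ff 43.1
go turn  n 1 [ 0.031  0.054 -0.006]
go shift n 3 [ 0.093 -0.78   0.013] | [ 0.28 -2.34  0.04]
```

apply_moves(motion=[{"x": 0,"y": 0,"z": -0.5,"rx": 0,"ry": 0,"rz": 0,"hand": 0},{"x": 0,"y": 0,"z": -0.7,"rx": 0,"ry": 0,"rz": 0,"hand": 0},{"x": 0.07,"y": -0.58,"z": 0,"rx": 0,"ry": 0,"rz": 0,"hand": 0},{"x": 0.07,"y": -0.58,"z": 0,"rx": 0,"ry": 0,"rz": 0,"hand": 0},{"x": 0.07,"y": -0.58,"z": 0,"rx": 0,"ry": 0,"rz": 0,"hand": 0},{"x": 0.07,"y": -0.58,"z": 0,"rx": 0,"ry": 0,"rz": 0,"hand": 0},{"x": 0,"y": 0,"z": 0,"rx": 0,"ry": 0,"rz": 0,"hand": 0},{"x": 0,"y": 0,"z": 0,"rx": 0,"ry": 0,"rz": 0,"hand": 0}])

```text
time_s: 42.43
ee_pos: [638.0, 138.5, 75.1]
eef_rot: [0.001, 1.0, 0.001, 0.001]
contact_force: [0.4, 0.8, -0.3]
width: 0.706
finger_force: 44.1
```

apply_moves(motion=[{"x": 0,"y": 0,"z": 0.6,"rx": 0,"ry": 0,"rz": 0,"hand": 0},{"x": 0,"y": 0,"z": 0.45,"rx": 0,"ry": 0,"rz": 0,"hand": 0},{"x": 0,"y": 0,"z": 0,"rx": 0,"ry": 0,"rz": 0,"hand": 0},{"x": 0,"y": 0,"z": 0,"rx": 0,"ry": 0,"rz": 0,"hand": 0}])

```text
time_s: 42.77
ee_pos: [637.5, 140.2, 31.9]
eef_rot: [-0.0, 1.0, 0.001, -0.0]
contact_force: [-0.5, 0.8, -1.2]
width: 0.701
finger_force: 44.1
```

```bash
python3 t8.py 639 139 27 180
```

```text
t 42.8 at [637.5 140.2  31.9] j [ 0.14  0.77  1.49  0.    0.88 -1.43] w 0.7 F [-0.  1. -1.] ff 44.1
go shift n 1 [-0.038 -0.03   0.122] | [-0.04 -0.03  0.12]
```

apply_moves(motion=[{"x": -0.03,"y": 0,"z": 0.1,"rx": 0,"ry": 0,"rz": 0,"hand": 0},{"x": 0,"y": 0,"z": 0,"rx": 0,"ry": 0,"rz": 0,"hand": 0}])

```text
time_s: 42.93
ee_pos: [639.5, 140.0, 28.6]
eef_rot: [0.0, 1.0, 0.001, 0.001]
contact_force: [0.7, 1.4, -0.1]
width: 0.706
finger_force: 44.3
```

apply_moves(motion=[{"x": 0,"y": 0,"z": 0.06,"rx": 0,"ry": 0,"rz": 0,"hand": 0},{"x": 0,"y": 0,"z": 0,"rx": 0,"ry": 0,"rz": 0,"hand": 0}])

```text
time_s: 43.1
ee_pos: [639.6, 140.0, 28.5]
eef_rot: [0.0, 1.0, 0.001, 0.001]
contact_force: [-8.8, 0.1, 24.7]
width: 0.709
finger_force: 46.5
```

apply_moves(motion=[{"x": 0,"y": 0,"z": -0.06,"rx": 0,"ry": 0,"rz": 0,"hand": 0.72},{"x": 0,"y": 0,"z": 0,"rx": 0,"ry": 0,"rz": 0,"hand": 0.95},{"x": 0,"y": 0,"z": 0,"rx": 0,"ry": 0,"rz": 0,"hand": 1},{"x": 0,"y": 0,"z": 0,"rx": 0,"ry": 0,"rz": 0,"hand": 1},{"x": 0,"y": 0,"z": 0,"rx": 0,"ry": 0,"rz": 0,"hand": 1},{"x": 0,"y": 0,"z": -0.4,"rx": 0,"ry": 0,"rz": 0,"hand": 1},{"x": 0,"y": 0,"z": -0.8,"rx": 0,"ry": 0,"rz": 0,"hand": 1},{"x": 0,"y": 0,"z": -0.9,"rx": 0,"ry": 0,"rz": 0,"hand": 1}])

```text
time_s: 43.77
ee_pos: [637.3, 139.1, 110.5]
eef_rot: [0.0, 1.0, 0.0, -0.002]
contact_force: [1.0, 0.1, 0.6]
width: 0.998
finger_force: 0.0
```

apply_moves(motion=[{"x": 0,"y": 0,"z": -0.9,"rx": 0,"ry": 0,"rz": 0,"hand": 1},{"x": 0,"y": 0,"z": -0.9,"rx": 0,"ry": 0,"rz": 0.93,"hand": 1},{"x": 0,"y": 0,"z": -0.9,"rx": 0,"ry": 0,"rz": 0.93,"hand": 1},{"x": 0,"y": 0,"z": -0.9,"rx": 0,"ry": 0,"rz": 0.93,"hand": 1},{"x": 0,"y": 0,"z": 0,"rx": 0,"ry": 0,"rz": 0.93,"hand": 1},{"x": 0,"y": 0,"z": 0,"rx": 0,"ry": 0,"rz": 0.93,"hand": 1},{"x": 0,"y": 0,"z": 0,"rx": 0,"ry": 0,"rz": 0.93,"hand": 1},{"x": 0,"y": 0,"z": 0,"rx": 0,"ry": 0,"rz": 0.93,"hand": 1}])

```text
time_s: 44.43
ee_pos: [638.5, 139.1, 255.3]
eef_rot: [0.259, 0.966, 0.001, -0.0]
contact_force: [-0.9, 0.3, 0.1]
width: 0.996
finger_force: 0.0
```

```bash
python3 t8.py 411 -423 260 150; python3 - <<'E'
from cups import *
for c in("top","scene","wrist"):
  for o in cups(c): print(*o)
for r in robot.landmark_of("scene","teapot"): print('teapot',round(r["confidence"],2),np.round(at("scene",[r["point"]],14)))
for r in robot.landmark_of("scene","trivet"): print('trivet',round(r["confidence"],2),np.round(at("scene",[r["point"]],0)))
E
```

```text
t 44.4 at [638.5 139.1 255.3] j [ 0.14  0.52  1.33  0.    1.29 -0.9 ] w 1.0 F [-1.  0.  0.] ff 0.0
go shift n 16 [-0.131 -0.938 -0.007] | [ -2.1  -15.01  -0.12]
top 0.77 [ 412.5 -420.1] area 528 model 505
scene 0.82 [641.1 140.5] area 731 model 723
scene 0.56 [ 408.9 -424.6] area 462 model 474
wrist 0.62 [636.8 140.3] area 3047 model 2998
teapot 0.72 [[482. 143.  14.]]
teapot 0.59 [[559.  19.  14.]]
trivet 0.68 [[556.  18.   0.]]
```

apply_moves(motion=[{"x": -0.13,"y": -0.94,"z": 0,"rx": 0,"ry": 0,"rz": 0,"hand": 1},{"x": -0.13,"y": -0.94,"z": 0,"rx": 0,"ry": 0,"rz": 0,"hand": 1},{"x": -0.13,"y": -0.94,"z": 0,"rx": 0,"ry": 0,"rz": 0,"hand": 1},{"x": -0.13,"y": -0.94,"z": 0,"rx": 0,"ry": 0,"rz": 0,"hand": 1},{"x": -0.13,"y": -0.94,"z": 0,"rx": 0,"ry": 0,"rz": 0,"hand": 1},{"x": -0.13,"y": -0.94,"z": 0,"rx": 0,"ry": 0,"rz": 0,"hand": 1},{"x": -0.13,"y": -0.94,"z": 0,"rx": 0,"ry": 0,"rz": 0,"hand": 1},{"x": -0.13,"y": -0.94,"z": 0,"rx": 0,"ry": 0,"rz": 0,"hand": 1}])

```text
time_s: 45.5
ee_pos: [523.9, -144.0, 255.3]
eef_rot: [0.257, 0.966, 0.001, 0.0]
contact_force: [0.7, 0.3, -0.4]
width: 1.001
finger_force: 0.0
```

apply_moves(motion=[{"x": -0.13,"y": -0.94,"z": 0,"rx": 0,"ry": 0,"rz": 0,"hand": 1},{"x": -0.13,"y": -0.94,"z": 0,"rx": 0,"ry": 0,"rz": 0,"hand": 1},{"x": -0.13,"y": -0.94,"z": 0,"rx": 0,"ry": 0,"rz": 0,"hand": 1},{"x": -0.13,"y": -0.94,"z": 0,"rx": 0,"ry": 0,"rz": 0,"hand": 1},{"x": -0.13,"y": -0.94,"z": 0,"rx": 0,"ry": 0,"rz": 0,"hand": 1},{"x": -0.13,"y": -0.94,"z": 0,"rx": 0,"ry": 0,"rz": 0,"hand": 1},{"x": -0.13,"y": -0.94,"z": 0,"rx": 0,"ry": 0,"rz": 0,"hand": 1},{"x": -0.13,"y": -0.94,"z": 0,"rx": 0,"ry": 0,"rz": 0,"hand": 1}])

```text
time_s: 46.17
ee_pos: [410.1, -425.7, 254.9]
eef_rot: [0.257, 0.966, 0.001, -0.0]
contact_force: [0.8, 0.4, -0.9]
width: 1.0
finger_force: 0.0
```

apply_moves(motion=[{"x": 0,"y": 0,"z": 0.9,"rx": 0,"ry": 0,"rz": 0,"hand": 1},{"x": 0,"y": 0,"z": 0.9,"rx": 0,"ry": 0,"rz": 0,"hand": 1},{"x": 0,"y": 0,"z": 0,"rx": 0,"ry": 0,"rz": 0,"hand": 1},{"x": 0,"y": 0,"z": 0,"rx": 0,"ry": 0,"rz": 0,"hand": 1},{"x": 0,"y": 0,"z": 0,"rx": 0,"ry": 0,"rz": 0,"hand": 1}])

```text
time_s: 46.58
ee_pos: [411.9, -424.4, 184.7]
eef_rot: [0.257, 0.966, -0.0, 0.001]
contact_force: [0.9, -0.1, -0.3]
width: 1.0
finger_force: 0.0
```

```bash
python3 - <<'E'
from cups import *
from plan import *
c=cups("wrist")
for o in c: print(*o)
p=min(c,key=lambda o:np.hypot(o[2][0]-411,o[2][1]+421))[2]
plan([("go",[p[0],p[1],25],down(150))])
E
```

```text
wrist 0.83 [ 408.7 -422.9] area 4729 model 4650
t 46.7 at [ 412.1 -424.5  185.2] j [-0.88  0.47  1.59  0.    1.08 -1.93] w 1.0 F [-0.  1.  1.] ff 0.0
go turn  n 1 [-0.002  0.034  0.04 ]
go shift n 5 [ 0.019 -0.002  0.801] | [ 0.09 -0.01  4.  ]
```

apply_moves(motion=[{"x": 0.08,"y": 0,"z": 0.6,"rx": 0,"ry": 0,"rz": 0,"hand": 1},{"x": 0,"y": 0,"z": 0.9,"rx": 0,"ry": 0,"rz": 0,"hand": 1},{"x": 0,"y": 0,"z": 0.9,"rx": 0,"ry": 0,"rz": 0,"hand": 1},{"x": 0,"y": 0,"z": 0.9,"rx": 0,"ry": 0,"rz": 0,"hand": 1},{"x": 0,"y": 0,"z": 0.65,"rx": 0,"ry": 0,"rz": 0,"hand": 1},{"x": 0,"y": 0,"z": 0,"rx": 0,"ry": 0,"rz": 0,"hand": 1},{"x": 0,"y": 0,"z": 0,"rx": 0,"ry": 0,"rz": 0,"hand": 1}])

```text
time_s: 47.27
ee_pos: [408.8, -422.4, 25.7]
eef_rot: [0.257, 0.966, 0.001, -0.0]
contact_force: [-0.4, -0.5, 1.0]
width: 1.001
finger_force: 0.0
```

apply_moves(motion=[{"x": 0,"y": 0,"z": 0,"rx": 0,"ry": 0,"rz": 0,"hand": 0.6},{"x": 0,"y": 0,"z": 0,"rx": 0,"ry": 0,"rz": 0,"hand": 0.6},{"x": 0,"y": 0,"z": 0,"rx": 0,"ry": 0,"rz": 0,"hand": 0.6},{"x": 0,"y": 0,"z": 0,"rx": 0,"ry": 0,"rz": 0,"hand": 0.5},{"x": 0,"y": 0,"z": 0,"rx": 0,"ry": 0,"rz": 0,"hand": 0}], squeeze=40)

```text
time_s: 47.68
ee_pos: [409.5, -423.4, 27.6]
eef_rot: [0.258, 0.966, -0.001, 0.002]
contact_force: [-0.8, 2.5, 9.3]
width: 0.712
finger_force: 41.9
```

```bash
python3 t8.py 467 -98 27 150
```

```text
t 47.7 at [ 409.5 -423.4   27.6] j [-0.88  0.69  1.68  0.    0.77 -1.93] w 0.71 F [-1.  3.  9.] ff 41.9
go turn  n 1 [-0.005  0.044  0.029]
go shift n 9 [0.313 0.863 0.002] | [2.82 7.76 0.02]
```

apply_moves(motion=[{"x": 0,"y": 0,"z": -0.5,"rx": 0,"ry": 0,"rz": 0,"hand": 0},{"x": 0,"y": 0,"z": -0.8,"rx": 0,"ry": 0,"rz": 0,"hand": 0},{"x": 0.16,"y": 0.43,"z": 0,"rx": 0,"ry": 0,"rz": 0,"hand": 0},{"x": 0.31,"y": 0.86,"z": 0,"rx": 0,"ry": 0,"rz": 0,"hand": 0},{"x": 0.31,"y": 0.86,"z": 0,"rx": 0,"ry": 0,"rz": 0,"hand": 0},{"x": 0.31,"y": 0.86,"z": 0,"rx": 0,"ry": 0,"rz": 0,"hand": 0},{"x": 0.31,"y": 0.86,"z": 0,"rx": 0,"ry": 0,"rz": 0,"hand": 0},{"x": 0.31,"y": 0.86,"z": 0,"rx": 0,"ry": 0,"rz": 0,"hand": 0}])

```text
time_s: 48.35
ee_pos: [443.9, -222.8, 78.6]
eef_rot: [0.258, 0.966, 0.0, 0.001]
contact_force: [0.6, -1.2, -2.0]
width: 0.71
finger_force: 44.3
```

apply_moves(motion=[{"x": 0.31,"y": 0.86,"z": 0,"rx": 0,"ry": 0,"rz": 0,"hand": 0},{"x": 0.31,"y": 0.86,"z": 0,"rx": 0,"ry": 0,"rz": 0,"hand": 0},{"x": 0.31,"y": 0.86,"z": 0,"rx": 0,"ry": 0,"rz": 0,"hand": 0},{"x": 0.16,"y": 0.43,"z": 0,"rx": 0,"ry": 0,"rz": 0,"hand": 0},{"x": 0,"y": 0,"z": 0,"rx": 0,"ry": 0,"rz": 0,"hand": 0},{"x": 0,"y": 0,"z": 0,"rx": 0,"ry": 0,"rz": 0,"hand": 0},{"x": 0,"y": 0,"z": 0,"rx": 0,"ry": 0,"rz": 0,"hand": 0}])

```text
time_s: 48.93
ee_pos: [465.9, -98.6, 78.0]
eef_rot: [0.258, 0.966, 0.0, 0.001]
contact_force: [-0.4, -0.2, -1.4]
width: 0.708
finger_force: 44.3
```

```bash
python3 t8.py 467 -98 27 150; python3 - <<'E'
from cups import *
robot.camera("wrist")
for r in robot.landmark_of("wrist","corner0"): print('corner',round(r["confidence"],2),np.round(at("wrist",[r["point"]],0)))
for o in rect("wrist","mat",0): print(*o)
E
```

```text
t 48.9 at [465.9 -98.6  78. ] j [-0.31  0.45  1.96  0.    0.73 -1.36] w 0.71 F [-0. -0. -1.] ff 44.3
go turn  n 1 [0.016 0.015 0.03 ]
go shift n 2 [-0.009  0.013  0.638] | [-0.02  0.03  1.28]
corner 0.75 [[466. -99.   0.]]
mat 0.62 [509, 3] [286, 175] 88.9 [476.0, 10.0]
```

apply_moves(motion=[{"x": 0,"y": 0,"z": 0.7,"rx": 0,"ry": 0,"rz": 0,"hand": 0},{"x": 0,"y": 0,"z": 0.45,"rx": 0,"ry": 0,"rz": 0,"hand": 0},{"x": 0,"y": 0,"z": 0,"rx": 0,"ry": 0,"rz": 0,"hand": 0},{"x": 0,"y": 0,"z": 0,"rx": 0,"ry": 0,"rz": 0,"hand": 0}])

```text
time_s: 49.42
ee_pos: [465.0, -98.4, 31.0]
eef_rot: [0.258, 0.966, 0.001, -0.001]
contact_force: [0.4, -0.4, -0.3]
width: 0.708
finger_force: 44.3
```

apply_moves(motion=[{"x": 0,"y": 0,"z": 0.08,"rx": 0,"ry": 0,"rz": 0,"hand": 0},{"x": 0,"y": 0,"z": 0,"rx": 0,"ry": 0,"rz": 0,"hand": 0}])

```text
time_s: 49.58
ee_pos: [465.8, -98.2, 28.5]
eef_rot: [0.258, 0.966, 0.001, 0.0]
contact_force: [-0.1, 0.2, -0.5]
width: 0.707
finger_force: 44.3
```

apply_moves(motion=[{"x": 0,"y": 0,"z": 0.04,"rx": 0,"ry": 0,"rz": 0,"hand": 0},{"x": 0,"y": 0,"z": 0,"rx": 0,"ry": 0,"rz": 0,"hand": 0}])

```text
time_s: 49.75
ee_pos: [465.9, -98.1, 27.6]
eef_rot: [0.258, 0.966, 0.0, 0.001]
contact_force: [-4.6, 0.9, 10.8]
width: 0.709
finger_force: 45.4
```

Contact. I'll release, rise and move clear to the right of the scene for a final check.

apply_moves(motion=[{"x": 0,"y": 0,"z": -0.02,"rx": 0,"ry": 0,"rz": 0,"hand": 0.72},{"x": 0,"y": 0,"z": 0,"rx": 0,"ry": 0,"rz": 0,"hand": 0.95},{"x": 0,"y": 0,"z": 0,"rx": 0,"ry": 0,"rz": 0,"hand": 1},{"x": 0,"y": 0,"z": 0,"rx": 0,"ry": 0,"rz": 0,"hand": 1},{"x": 0,"y": 0,"z": 0,"rx": 0,"ry": 0,"rz": 0,"hand": 1},{"x": 0,"y": 0,"z": -0.4,"rx": 0,"ry": 0,"rz": 0,"hand": 1},{"x": 0,"y": 0,"z": -0.8,"rx": 0,"ry": 0,"rz": 0,"hand": 1},{"x": 0,"y": 0,"z": -0.9,"rx": 0,"ry": 0,"rz": 0,"hand": 1}])

```text
time_s: 50.42
ee_pos: [464.3, -97.7, 111.0]
eef_rot: [0.258, 0.966, 0.001, -0.002]
contact_force: [0.7, -0.9, 0.2]
width: 1.001
finger_force: 0.0
```

apply_moves(motion=[{"x": 0,"y": 0,"z": -0.9,"rx": 0,"ry": 0,"rz": 0,"hand": 1},{"x": 0,"y": 0,"z": -0.9,"rx": 0,"ry": 0,"rz": 0,"hand": 1},{"x": 0,"y": 0,"z": -0.9,"rx": 0,"ry": 0,"rz": 0,"hand": 1},{"x": 0,"y": -0.9,"z": 0,"rx": 0,"ry": 0,"rz": 0,"hand": 1},{"x": 0,"y": -0.9,"z": 0,"rx": 0,"ry": 0,"rz": 0,"hand": 1},{"x": 0,"y": -0.9,"z": 0,"rx": 0,"ry": 0,"rz": 0,"hand": 1},{"x": 0,"y": -0.9,"z": 0,"rx": 0,"ry": 0,"rz": 0,"hand": 1},{"x": 0,"y": -0.9,"z": 0,"rx": 0,"ry": 0,"rz": 0,"hand": 1}])

```text
time_s: 51.08
ee_pos: [374.6, -255.4, 219.1]
eef_rot: [0.258, 0.966, 0.001, -0.0]
contact_force: [1.1, 0.2, 0.6]
width: 1.004
finger_force: 0.0
```

apply_moves(motion=[{"x": 0,"y": -0.9,"z": 0,"rx": 0,"ry": 0,"rz": 0,"hand": 1},{"x": 0,"y": -0.9,"z": 0,"rx": 0,"ry": 0,"rz": 0,"hand": 1},{"x": 0,"y": -0.9,"z": 0,"rx": 0,"ry": 0,"rz": 0,"hand": 1},{"x": 0,"y": 0,"z": 0,"rx": 0,"ry": 0,"rz": 0,"hand": 1},{"x": 0,"y": 0,"z": 0,"rx": 0,"ry": 0,"rz": 0,"hand": 1}])

```text
time_s: 51.5
ee_pos: [321.1, -348.9, 218.6]
eef_rot: [0.259, 0.966, 0.001, -0.0]
contact_force: [0.5, 0.1, 0.5]
width: 1.004
finger_force: 0.0
```

```bash
python3 - <<'E'
from cups import *
from plan import plan; plan([])
a=None
for c in("top","scene"):
  for o in cups(c): print(*o)
  for o in rect(c,"mat",0): print(c,*o)
  for o in rect(c,"board",12): print(c,*o)
  for n,z in(("teapot",14),("trivet",0),("bottle0",12),("spot0",12),("corner0",0)):
    for r in robot.landmark_of(c,n):
      if r["confidence"]>.4: print(c,n,round(r["confidence"],2),np.round(at(c,[r["point"]],z)[0]))
a=cv2.resize(robot.camera("top")[180:320,130:400],(800,415),interpolation=cv2.INTER_CUBIC)
b=robot.camera("scene")[170:355,220:520]; b=cv2.resize(b,(300,185)); out=np.zeros((600,800,3),np.uint8); out[:415]=a; out[415:,250:550]=b; cv2.imwrite('pics/f.png',out)
E
```

```text
t 51.5 at [ 321.1 -348.9  218.6] j [-0.93  0.23  1.85  0.    1.06 -1.97] w 1.0 F [0. 0. 1.] ff 0.0
top 0.75 [469.4 -95.6] area 450 model 452
top 0.58 [642.1 140.8] area 491 model 475
top mat 0.64 [559, 24] [320, 263] 89.0 [546.0, 10.0]
top mat 0.59 [496, 345] [80, 52] 46.0 [496.0, 345.0]
top teapot 0.88 [571.  22.  14.]
top trivet 0.46 [642. 145.   0.]
top bottle0 0.8 [495. 325.  12.]
top bottle0 0.78 [418. 394.  12.]
top spot0 0.79 [490. 310.  12.]
top spot0 0.75 [436. 395.  12.]
top spot0 0.65 [547. 250.  12.]
top corner0 0.78 [634. -95.   0.]
top corner0 0.61 [464. -91.   0.]
top corner0 0.56 [473. 148.   0.]
top corner0 0.56 [648. 142.   0.]
scene 0.79 [ 465.6 -103.5] area 505 model 567
scene 0.62 [641.5 140.5] area 710 model 723
scene mat 0.77 [556, 20] [323, 263] 89.2 [568.0, 30.0]
scene board 0.63 [491, 323] [301, 104] -47.5 [495.0, 330.0]
scene board 0.6 [561, 25] [320, 260] 89.4 [573.0, 34.0]
scene teapot 0.55 [561.  27.  14.]
scene trivet 0.78 [555.  31.   0.]
scene bottle0 0.79 [418. 398.  12.]
scene bottle0 0.61 [489. 328.  12.]
scene spot0 0.91 [554. 255.  12.]
scene spot0 0.79 [419. 388.  12.]
scene spot0 0.6 [485. 322.  12.]
scene corner0 0.87 [465. 133.   0.]
scene corner0 0.81 [643. 140.   0.]
scene corner0 0.7 [464. -94.   0.]
scene corner0 0.6 [ 637. -104.    0.]
```

View pics/f.png

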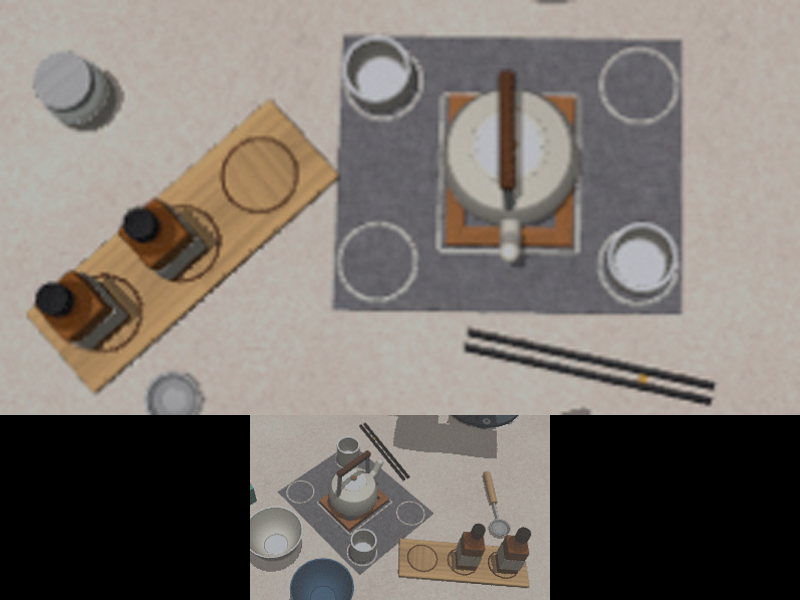

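The final picture shows everything standing in place. I'll check the teapot and bottle offsets numerically.

```bash
python3 - <<'E'
from h import *
print("bar",at("top",[[130+507.5*.3375,180+129*.3373]],171))
x=np.array([.678,-.735]);y=np.array([.735,.678])
for cam in("top","scene"):
    robot.camera(cam)
    for q in robot.silhouettes(cam,"bottle0"):
        if q["confidence"]<.4 : continue
        ys,xs=np.nonzero(q["pixels"])
        c=np.array([xs.mean(),ys.mean()]); p=at(cam,[c],75)[0,:2]
        for _ in range(6):
            B=[[*(p+23*(i*x+j*y)),z] for i in(-1,1) for j in(-1,1) for z in(12,112)]
            T=[[*(p+14*np.array([np.cos(a),np.sin(a)])),z] for a in np.linspace(0,6.28,20) for z in(134,162)]
            m=np.zeros((480,640),np.uint8)
            for H in(B,T): cv2.fillConvexPoly(m,cv2.convexHull(np.round(proj(cam,H)).astype(np.int32)),1)
            e=np.argwhere(m)[:,::-1].mean(0); p=p+(at(cam,[c],75)-at(cam,[e],75))[0,:2]
        print(cam,round(q["confidence"],2),np.round(p),len(xs),m.sum())
print("spots (424,393) (488,323) (552,253)")
E
```

```text
bar [[559.92664505  19.31318673 171.        ]]
top 0.93 [420. 398.] 566 626
top 0.59 [538.  20.] 7401 501
top 0.57 [484. 327.] 520 569
scene 0.75 [482. 326.] 1050 1181
scene 0.68 [420. 396.] 1165 1296
scene 0.54 [355. 298.] 597 1151
spots (424,393) (488,323) (552,253)
```

```bash
python3 -c "
from workcell import robot
print(robot.hand_in())"
```

```text
the job is handed in; nothing more can be done
None
```

The tea things are laid and the job is handed in at about 52 s, no verdict returned: both bottles stand in board rings (about 6 mm off centre), the trivet and teapot are on the middle of the mat (within about 5 mm), and both cups are in corner rings.

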